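# Load a leaning tube magazine and close it

### The job

Load the two 26 mm brass bushings one after the other, end to end, into the leaning tube magazine; then set the closing block in the recess over the mouth and press it gently, against the stiff foot under the stack, until it is fully home and flush with the rim. Leave the other things on the table alone.

Things in the scene. Friction and masses are not known exactly. Their poses are not given: they have to be found in the camera images.
- tube: the magazine's fixed tube and head; place and yaw vary. Leans 30 degrees from vertical, mouth towards the robot's side. Origin: on the bore axis at the recess floor, 120 mm above the table; z up out of the mouth along the axis, y level, x to the upper side, which has a 12 mm wide viewing slot. Bore: eight-sided, 28.5 mm across flats, sharp-edged, from the recess floor down. A bushing let go in it slides down.
- rim (a point): centre of the head's rim plane, on the bore axis, 12 mm above the recess floor; axes as tube. The recess for the closing block, around the bore, is 37 mm (x) by 53 mm (y) and 12 mm deep; the head is 53 by 69 mm outside.
- foot_stop (a point): point on the bore axis 81 mm below the recess floor: the lower stop of the stiff sliding foot the stack rests on. The foot's top starts 4.5 to 6 mm above this. Pushing it down takes about 7 N (10 N at 15 mm/s); it does not spring back. So the two bushings at first stand 3.5 to 5 mm above the recess floor and must be pushed down with the block.
- bushing_a: plain brass bushing, a round cylinder 26 mm in diameter and 40 mm long with a 12 mm blind bore in each end (the two ends are alike), about 0.14 kg, standing upright; the two 26 mm bushings are alike and interchangeable. Origin: centre of its underside; z along its axis.
- bushing_b: plain brass bushing, a round cylinder 26 mm in diameter and 40 mm long with a 12 mm blind bore in each end (the two ends are alike), about 0.14 kg, standing upright; the two 26 mm bushings are alike and interchangeable. Origin: centre of its underside; z along its axis.
- bushing_a_mid (a point): the centre of bushing_a (on its axis, 20 mm above the underside)
- bushing_b_mid (a point): the centre of bushing_b (on its axis, 20 mm above the underside)
- block: the magazine's closing block, plain aluminium, 0.09 kg, lying rib up. Plate 34 mm (its x) by 50 mm (its y), 12 mm thick, its lowest 4 mm stepped in by 2 mm all round. Origin: centre of the underside; z up through the rib. It fits the recess x along the tube's x (half a turn is the same), 1.5 mm play each side. Home: underside on the recess floor, plate flush with the rim.
- block_grip (a point): middle of the block's grip rib, 25 mm above its underside; the rib is 12 mm thick (along the block's y), 30 mm long (along x) and reaches from 12 to 34 mm above the underside
- wide_bushing: bystander: a similar but wider brass bushing, 35 mm in diameter, 40 mm tall, that does not fit; origin under its centre
- slim_spacer: bystander: a slim brass spacer, 18 mm in diameter, 55 mm tall; origin under its centre
- parts_bowl: bystander: red plastic bowl with small brass parts, 120 mm across, 50 mm tall; origin under its centre
- screwdriver: bystander: a screwdriver lying on the table, 190 mm long
- oil_bottle: bystander: a white plastic bottle, 50 mm in diameter, 120 mm tall; origin under its centre
- wrench: bystander: a wrench lying on the table, 160 mm long
- gauge: bystander: a steel gauge block 90 by 50 by 20 mm with two 20 mm high plug pins; origin under its centre
Mind the look-alikes: they are no part of the job. Of the things like the block, leave any that is black or blue; of the rest the larger one is meant.

How it is judged:
By the outcome, as a careful person would: the job done as asked, in the order asked, and still so for the second after the job is handed in, with the robot touching nothing.
It also fails if it takes over 72 s, if anything falls off the work surface, if the arm or the gripper's body presses on something with over 40 N, if the wrist force passes 120 N, or if a joint passes its speed limit or range.

### The arm

A 7-joint arm with a two-finger parallel gripper is mounted at the origin on the work surface. World frame = base frame: x ahead of the robot, y to its left, z up, the work surface at z = 0. Lengths are in m, angles in rad, forces in N, time in s.
With the tool pointing down it reaches from about 0.4 to 0.85 m from the base axis. Payload 10.4 kg.
Tool frame: the origin (TCP) lies midway between the tips of the shut fingers; the grasp point (between the pads) lies 19 mm behind it; z points along the fingers, y is the direction in which the jaws open and shut (so a half turn about z gives the same grasp; the last joint's range is limited). The gripper opens to 87 mm and grips with 3 to 60 N. Pads are 19 mm wide; open, the fingers measure 117 mm over their backs; the gripper's body (75 mm by 190 mm) begins 51 mm behind the grasp point.
Start: joints at [-1.19, 0.332, -0.065, 1.46, 0.022, 1.35, -0.088], TCP at [0.246, 0.575, 0.184] pointing down, gripper open.
Joint ranges: [-2.6, 2.6], [-0.5, 2.12], [-1.47, 1.34], [0.16, 2.42], [-1.27, 4.41], [0.06, 2.06], [-2.6, 2.6]. Speed limits (rad/s): [2.22, 2.22, 2.79, 2.79, 3.14, 3.14, 3.14].

### API

Orientations are given as a unit quaternion [x, y, z, w].
In Python, from bench import r gives the robot as it stands.
- The arm moves only by the tool step_arm, never from a script. Its argument "increments" is a list of rows, each a list of 2 entries, a list of its own where there are three numbers: the shift along the tool's x, y, z in m, then the turn, a rotation vector about the tool's x, y, z in rad. A call has 1 to 5 rows; each row is the pose to reach, as a shift and turn from the pose measured when the call began, along the tool's axes at that moment; what a row does not reach only later rows make up. A row lasts 1/10 s, in which the tool goes at most 50 mm and 8.59 degrees, less where a joint would pass 70% of its speed; a pose out of reach is approached as far as the arm can. A call with a gripper value outside its range is refused whole. "hand" is the closure, from -1 (fully open) to 1 (shut), so that 0 is half open, set as the call begins (left out, the last holds). The fingers move at their own pace and stop on an object; "grip_force" is the grip in N (left out, the last holds). Time passes only in rows, so rows that repeat a pose let the fingers close. It gives the time, the measured TCP pose, the force and the opening at its end, in the units of the state.
- r.read_state(): the state, without advancing time (a new reading comes with each control period).
- r.camera(name): name is "scene" or "top"; returns a dict with "pixels" (420x560x3 uint8, blue, green, red), "camera_matrix" (3x3 intrinsics, pixels), "k1" (the pictures are not rectified: a ray, as slopes to the right and down, at radius r is drawn at 1 + k1 r^2 times it, then the intrinsics apply), "extrinsics" (4x4, takes a point from camera to world coordinates). Camera axes: x right, y up, looking along -z (the intrinsics and any distortion apply to the point x, -y, -z); pixel columns grow to the right and rows downward; lengths in m; the calibration is good to about 2 mm. A picture is of the moment at which its call begins. There is no depth.
- r.close_job(): hands the job in, once; it reports no verdict.
The state is a dict: "time": time; "joint_positions": joint angles; "joint_vel": joint speeds; "joint_torque": joint torques, N m; "ee_pos": TCP position; "eef_rot": TCP orientation; "ft_force": force on the tool from outside, world axes, zero at the start; "torque": the same for the moment, N m; "width": finger opening in m.
Only numpy, scipy, OpenCV 4.12 (cv2) and the standard library are available. Lean on these libraries where they do the work, as an engineer would, in place of code of your own. Each camera call takes 0.05 s, during which the arm holds its last target.

## Working session

There is one attempt and no reset: what is moved stays moved. The work goes in short steps, Python scripts to look and compute and a tool call to move; the robot and the scene stay as the last step left them, time stands still between calls to the robot, and variables do not carry over. Pictures are saved under pics/ and viewed, and the job is handed in when it is done.

Besides the shell and the picture viewer there is one more tool, called after "Call:" by a JSON object that holds its "op" and its "data", one argument or row to a line. step_arm: Moves the arm, as the interface text tells. Its arguments: {"type":"object","properties":{"increments":{"type":"array"},"hand":{"type":"number"},"grip_force":{"type":"number"}},"required":["increments"]}

```bash
ls; mkdir -p pics; python3 - <<'E'
from bench import r
import cv2,pickle
print(r.read_state())
for n in("scene","top"):
    c=r.camera(n); cv2.imwrite(f"pics/{n}0.png",c["pixels"]); pickle.dump(c,open(f"{n}0.pkl","wb"))
    print(n,c["camera_matrix"],c["k1"],c["extrinsics"])
E
```

```text
pics
{'time': 0.0, 'joint_positions': array([-1.18959641,  0.33288645, -0.06473213,  1.46094965,  0.02162997,
        1.3498893 , -0.08849579]), 'joint_vel': array([ 0.00011649,  0.00071183, -0.00046593,  0.00114891, -0.00107295,
        0.00147361, -0.00013989]), 'joint_torque': array([-1.50694832e-03, -6.23261619e+01,  2.34126847e-02, -3.89902496e+01,
       -6.15440891e-02,  3.98537039e-02,  1.11741356e-04]), 'ee_pos': array([0.24539764, 0.57432508, 0.18274099]), 'eef_rot': array([ 2.00500469e-01,  9.79693343e-01, -7.10644183e-04, -1.02068811e-04]), 'ft_force': array([-0.79096903,  0.64854238,  0.09842367]), 'torque': array([ 0.01361235, -0.0132188 , -0.01546205]), 'width': 0.08726088827901031}
scene [[402.97348348   0.         279.7389164 ]
 [  0.         402.97348348 208.31158669]
 [  0.           0.           1.        ]] -0.025639023321606082 [[ 0.31397534 -0.66204781  0.68052346  1.11065857]
 [ 0.94942844  0.21722752 -0.22671094 -0.22449123]
 [ 0.00226505  0.71728997  0.69677111  0.70663203]
 [ 0.          0.          0.          1.        ]]
top [[417.51904105   0.         274.89606066]
 [  0.         417.51904105 215.67289786]
 [  0.           0.           1.        ]] -0.08053563536223615 [[-0.02355913  0.99637115 -0.08178932  0.4756663 ]
 [-0.99921539 -0.0260736  -0.02981239 -0.03951491]
 [-0.03183674  0.0810228   0.99620366  1.10017878]
 [ 0.          0.          0.          1.        ]]
```

View pics/scene0.png

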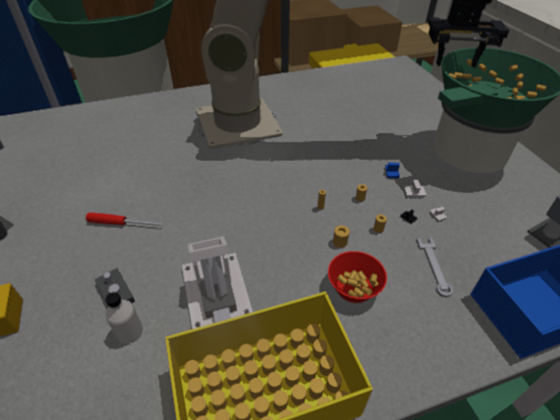

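View pics/top0.png

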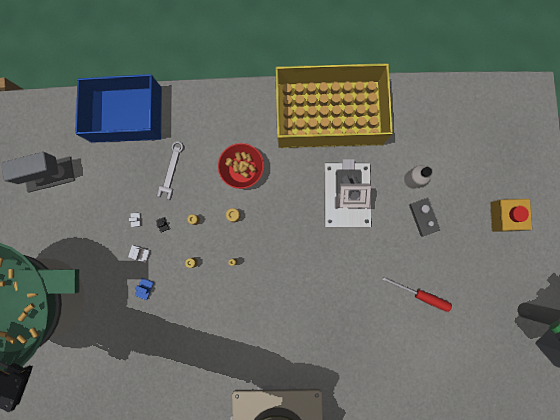

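```bash
cat > h.py <<'E'
import numpy as np,cv2,pickle
from scipy.spatial.transform import Rotation as R
F=np.diag([1.,-1,-1])
def proj(c,P):
    E=c["extrinsics"];P=np.atleast_2d(P)
    q=(P-E[:3,3])@E[:3,:3]@F
    return cv2.projectPoints(q.reshape(-1,1,3),np.zeros(3),np.zeros(3),c["camera_matrix"],np.array([c["k1"],0,0,0.]))[0][:,0]
def ray(c,uv):
    E=c["extrinsics"]
    n=cv2.undistortPointsIter(np.array(uv,float).reshape(-1,1,2),c["camera_matrix"],np.array([c["k1"],0,0,0.]),None,None,(3,50,1e-12))[:,0]
    d=np.c_[n,np.ones(len(n))]@F@E[:3,:3].T
    return E[:3,3],d
def atz(c,uv,z):
    o,d=ray(c,uv); return o+d*((z-o[2])/d[:,2])[:,None]
def crop(c,x0,y0,x1,y1,s,name):
    im=cv2.resize(c["pixels"][y0:y1,x0:x1],None,fx=s,fy=s,interpolation=cv2.INTER_CUBIC); cv2.imwrite(name,im)
def load(n): return pickle.load(open(n+".pkl","rb"))
E
python3 - <<'E'
from h import *
t=load("top0");s=load("scene0")
crop(t,120,200,250,305,6,"pics/tc.png")
crop(s,310,155,460,255,5,"pics/sc.png")
crop(t,315,150,385,235,7,"pics/tt.png")
crop(s,170,230,260,330,6,"pics/st.png")
E
```

```text
(no output)
```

View pics/tc.png

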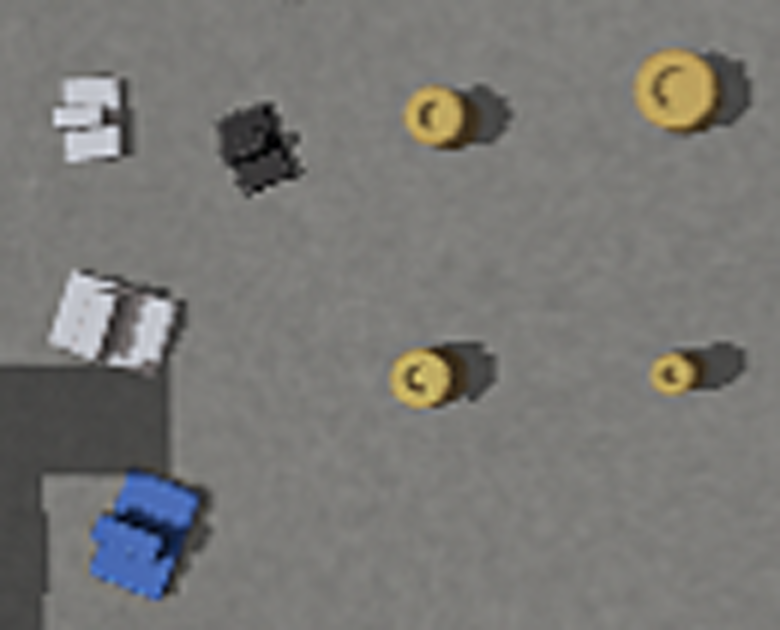

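View pics/sc.png

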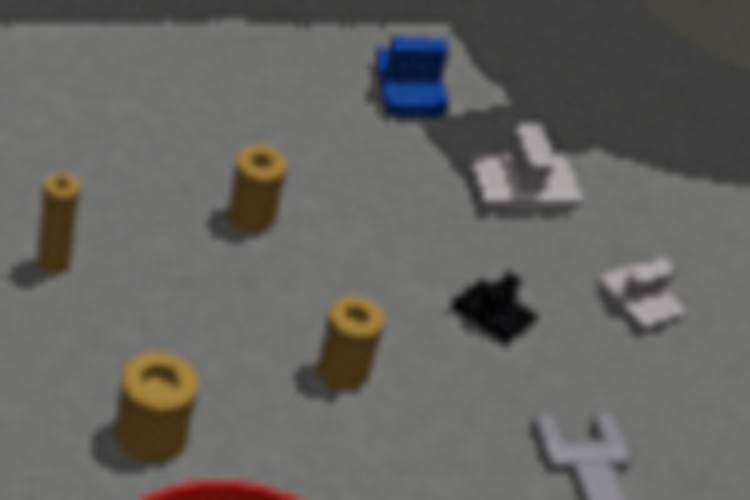

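View pics/tt.png

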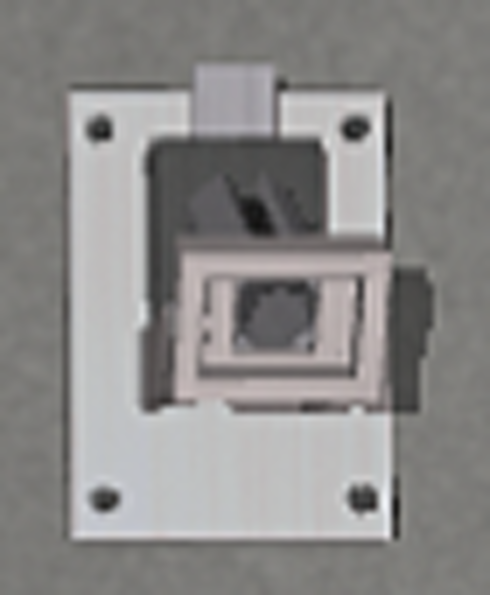

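View pics/st.png

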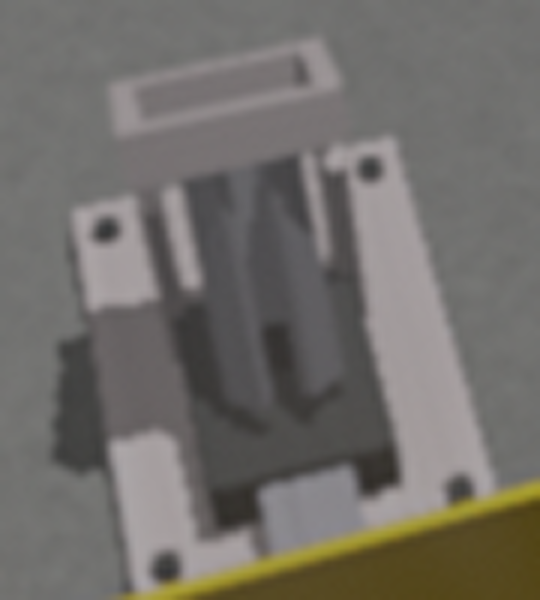

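```bash
python3 - <<'E'
from h import *
from scipy.optimize import least_squares
t=load("top0");s=load("scene0")
def tri(a,b):
    o1,d1=ray(t,[a]);o2,d2=ray(s,[b]);d1=d1[0];d2=d2[0]
    A=np.c_[d1,-d2];x=np.linalg.lstsq(A,o2-o1,rcond=None)[0]
    p=o1+d1*x[0];q=o2+d2*x[1];return (p+q)/2,p-q
T=lambda x,y:((x+.5)/6-.5+120,(y+.5)/6-.5+200)
S=lambda x,y:((x+.5)/5-.5+310,(y+.5)/5-.5+155)
for n,a,b in[("A",(435,117),(356,317)),("B",(421,378),(262,163)),("wide",(677,90),(159,381)),("slim",(674,373),(62,185))]:
    print(n,*[np.round(v,4) for v in tri(T(*a),S(*b))], atz(t,[T(*a)],.04).round(4),atz(s,[S(*b)],.04).round(4))
# tube fit
TT=lambda x,y:((x+.5)/7-.5+315,(y+.5)/7-.5+150)
ST=lambda x,y:((x+.5)/6-.5+170,(y+.5)/6-.5+230)
def frame(p):
    x,y,yaw=p; Rz=R.from_euler("z",yaw).as_matrix()
    M=Rz@np.array([[.866025,0,-.5],[0,1,0],[.5,0,.866025]]); return M,np.array([x,y,.12])
L=[(sx*.0265,sy*.0345,.012) for sx,sy in((1,1),(1,-1),(-1,-1),(-1,1))]
tp=np.array([TT(181,250),TT(392,250),TT(387,404),TT(176,402)]) # x+ is up (away), y+ left
sp=np.array([ST(343,87),ST(116,137),ST(108,86),ST(321,38)])
# x+ = nearer scene camera (lower); y+ = right in scene
def res(p,full=False):
    M,o=frame(p);W=np.array(L)@M.T+o
    a=proj(t,W)-tp; b=proj(s,W)[[0,1,2,3]]-sp
    return (a,b) if full else np.r_[a.ravel(),b.ravel()]
f=least_squares(res,[.55,-.2,0]);print(f.x,np.degrees(f.x[2]));print(*[v.round(2) for v in res(f.x,1)])
E
```

```text
A [0.5601 0.207  0.0362] [-0.0006 -0.0013 -0.0003] [[0.5595 0.2054 0.04  ]] [[0.5634 0.2053 0.04  ]]
B [0.4485 0.214  0.0369] [-0.0007 -0.0015 -0.0003] [[0.4483 0.2125 0.04  ]] [[0.4517 0.2129 0.04  ]]
wide [0.5689 0.1021 0.0369] [-0.0006 -0.0015 -0.0002] [[0.5684 0.1009 0.04  ]] [[0.5717 0.1013 0.04  ]]
slim [0.4489 0.1032 0.0532] [-0.0006 -0.0017 -0.0002] [[0.4482 0.1041 0.04  ]] [[0.4358 0.1108 0.04  ]]
[ 0.60195661 -0.1982963  -0.01784263] -1.022307357099609
[[ 0.16  0.45]
 [-0.1   0.2 ]
 [-1.07 -0.83]
 [-0.15 -0.3 ]] [[-0.41 -0.11]
 [-0.15  0.11]
 [-0.08 -0.23]
 [-0.35 -0.08]]
```

```bash
cat >> h.py <<'E'
def down(yaw):  # tool pointing down, tool y along world (−sin,cos)
    y=np.array([-np.sin(yaw),np.cos(yaw),0]);z=np.array([0,0,-1.]);return np.c_[np.cross(y,z),y,z]
def tubeR(yaw):
    return R.from_euler("z",yaw).as_matrix()@np.array([[.8660254,0,-.5],[0,1,0],[.5,0,.8660254]])
def insR(yaw): # tool z = -tube z, tool y = tube y
    M=tubeR(yaw); return np.c_[-M[:,0],M[:,1],-M[:,2]]
def go(st,p,Rt):
    Rc=R.from_quat(st["eef_rot"]).as_matrix()
    d=Rc.T@(np.asarray(p)-st["ee_pos"]); w=R.from_matrix(Rc.T@Rt).as_rotvec()
    print("shift",d.round(4),"rot",w.round(3),"rows>=",max(np.linalg.norm(d)/.05,np.linalg.norm(w)/.15).round(1))
def stat(st):
    print("t",round(st["time"],2),"p",st["ee_pos"].round(4),"F",st["ft_force"].round(1),"w",round(st["width"],4),"j",st["joint_positions"].round(2))
E
python3 - <<'E'
from h import *; from bench import r
st=r.read_state(); go(st,[.45,.213,.12],down(-.0178))
E
```

```text
shift [-0.3301 -0.2519  0.0632] rot [-0.001 -0.    -0.386] rows>= 8.4
```

Call:
{"op": "step_arm", "data": {
  "increments": [
    [[-0.33, -0.252, 0.04], [0, 0, -0.386]],
    [[-0.33, -0.252, 0.04], [0, 0, -0.386]],
    [[-0.33, -0.252, 0.04], [0, 0, -0.386]],
    [[-0.33, -0.252, 0.04], [0, 0, -0.386]],
    [[-0.33, -0.252, 0.04], [0, 0, -0.386]]
  ],
  "hand": -1
}}

```text
time: 0.6
ee_pos: [0.3683, 0.3564, 0.159]
eef_rot: [0.009, 1.0, -0.001, -0.0]
ft_force: [1.2, 0.8, 0.2]
width: 0.0872
```

```bash
python3 - <<'E'
from h import *; from bench import r
st=r.read_state(); stat(st); go(st,[.45,.213,.09],down(-.0178))
E
```

```text
t 0.6 p [0.3683 0.3564 0.159 ] F [1.2 0.8 0.2] w 0.0872 j [-0.88  0.1   0.02  1.79 -0.    1.25  0.7 ]
shift [-0.0843 -0.1418  0.0692] rot [-0.001 -0.001  0.   ] rows>= 3.6
```

Call:
{"op": "step_arm", "data": {
  "increments": [
    [[-0.084, -0.142, 0.069], [0, 0, 0]],
    [[-0.084, -0.142, 0.069], [0, 0, 0]],
    [[-0.084, -0.142, 0.069], [0, 0, 0]],
    [[-0.084, -0.142, 0.069], [0, 0, 0]],
    [[-0.084, -0.142, 0.069], [0, 0, 0]]
  ]
}}

```text
time: 1.1
ee_pos: [0.4505, 0.2077, 0.0883]
eef_rot: [0.012, 1.0, -0.002, -0.001]
ft_force: [-0.5, 1.1, 1.3]
width: 0.0873
```

```bash
python3 - <<'E'
from h import *; from bench import r
st=r.read_state(); stat(st); go(st,[.45,.213,.022],down(-.0178))
for n in("scene","top"):
    c=r.camera(n); pickle.dump(c,open(f"{n}1.pkl","wb"))
    q=proj(c,[st["ee_pos"]])[0]; print(n,q); x,y=q.astype(int)
    cv2.circle(c["pixels"],(int(round(q[0])),int(round(q[1]))),0,(0,0,255),-1)
    crop(c,max(x-50,0),y-40,x+50,y+60,6,f"pics/{n}1.png"); print(x-50,y-40)
E
```

```text
t 1.1 p [0.4505 0.2077 0.0883] F [-0.5  1.1  1.3] w 0.0873 j [-0.68  0.13  0.16  1.92 -0.02  1.1   1.04]
shift [0.0004 0.0055 0.0663] rot [-0.004 -0.003 -0.006] rows>= 1.3
scene [362.72677887 172.32681717]
312 132
top [187.02695713 262.23456375]
137 222
```

View pics/scene1.png

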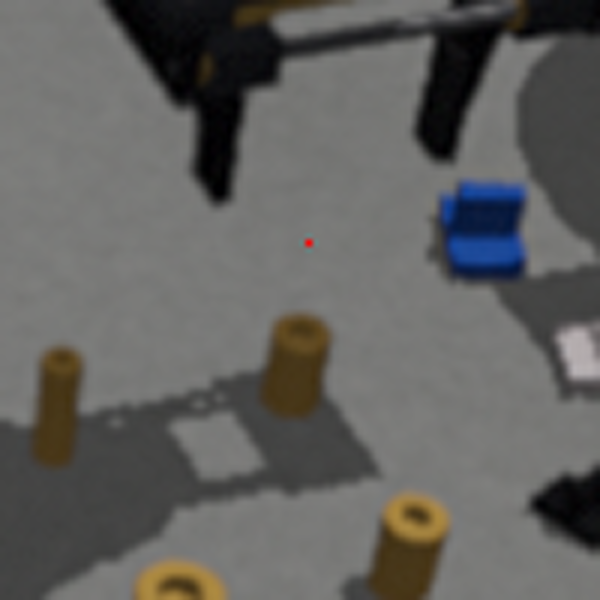

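View pics/top1.png

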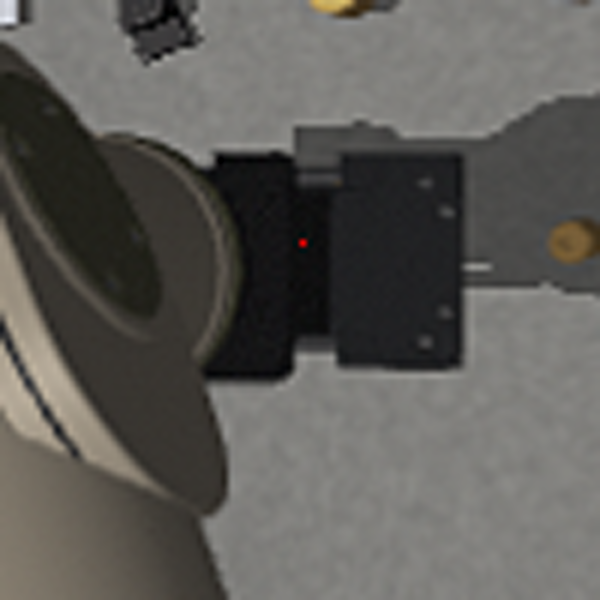

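Call:
{"op": "step_arm", "data": {
  "increments": [
    [[0, 0.005, 0.03], [-0.004, -0.003, -0.006]],
    [[0, 0.0055, 0.055], [-0.004, -0.003, -0.006]],
    [[0, 0.0055, 0.066], [-0.004, -0.003, -0.006]],
    [[0, 0.0055, 0.066], [-0.004, -0.003, -0.006]],
    [[0, 0.0055, 0.066], [-0.004, -0.003, -0.006]]
  ]
}}

```text
time: 1.7
ee_pos: [0.4498, 0.2187, 0.0248]
eef_rot: [0.006, 1.0, 0.001, 0.001]
ft_force: [-0.1, 0.6, -0.1]
width: 0.087
```

Call:
{"op": "step_arm", "data": {
  "increments": [
    [[0, 0, 0], [0, 0, 0]],
    [[0, 0, 0], [0, 0, 0]],
    [[0, 0, 0], [0, 0, 0]],
    [[0, 0, 0], [0, 0, 0]],
    [[0, 0, 0], [0, 0, 0]]
  ],
  "hand": 1,
  "grip_force": 25
}}

```text
time: 2.2
ee_pos: [0.4499, 0.2187, 0.025]
eef_rot: [0.006, 1.0, 0.002, 0.001]
ft_force: [-0.2, 0.5, -0.6]
width: 0.0549
```

```bash
python3 - <<'E'
from h import *; from bench import r
st=r.read_state(); stat(st); go(st,[.45,.213,.022],down(-.0178))
c=r.camera("scene"); pickle.dump(c,open(f"scene2.pkl","wb"))
crop(c,310,130,410,230,6,"pics/scene2.png")
print(proj(c,[st["ee_pos"]]))
E
```

```text
t 2.2 p [0.4499 0.2187 0.025 ] F [-0.2  0.5 -0.6] w 0.0549 j [-0.68  0.21  0.15  1.97 -0.04  0.95  1.05]
shift [-0.0002 -0.0057  0.0029] rot [0.003 0.002 0.006] rows>= 0.1
[[362.89765486 190.73242431]]
```

View pics/scene2.png

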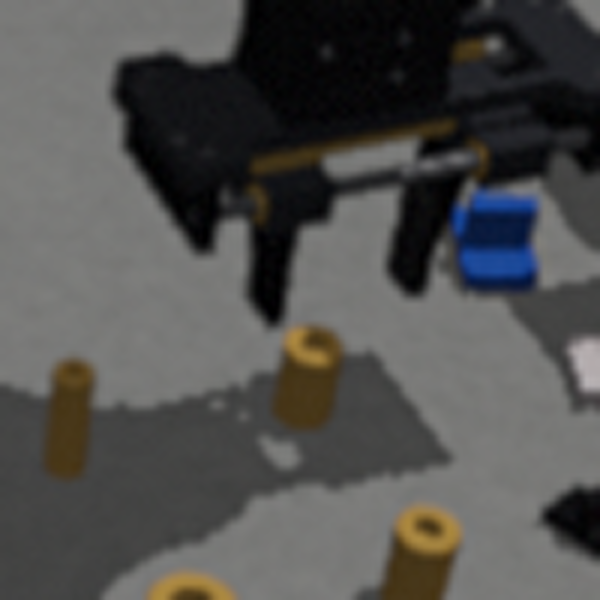

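```bash
python3 - <<'E'
from h import *
s=load("scene2"); S=lambda x,y:((x+.5)/6-.5+310,(y+.5)/6-.5+130)
for z in(.02,.025,.04,.05,.06):print(z,atz(s,[S(272,323),S(410,293),S(311,340)],z).round(4).tolist())
s=load("scene1"); S=lambda x,y:((x+.5)/6-.5+312,(y+.5)/6-.5+132)
for z in(.07,.09,.1,.11,.13):print(z,atz(s,[S(218,203),S(440,160)],z).round(4).tolist())
E
```

```text
0.02 [[0.4126, 0.2151, 0.02], [0.4132, 0.2823, 0.02], [0.4281, 0.2262, 0.02]]
0.025 [[0.4177, 0.2119, 0.025], [0.4182, 0.2786, 0.025], [0.4331, 0.223, 0.025]]
0.04 [[0.4329, 0.2023, 0.04], [0.4335, 0.2676, 0.04], [0.448, 0.2131, 0.04]]
0.05 [[0.4431, 0.1959, 0.05], [0.4436, 0.2602, 0.05], [0.4579, 0.2065, 0.05]]
0.06 [[0.4533, 0.1895, 0.06], [0.4538, 0.2528, 0.06], [0.4679, 0.2, 0.06]]
0.07 [[0.394, 0.1972, 0.07], [0.3965, 0.3022, 0.07]]
0.09 [[0.4165, 0.184, 0.09], [0.4189, 0.2857, 0.09]]
0.1 [[0.4278, 0.1773, 0.1], [0.4301, 0.2774, 0.1]]
0.11 [[0.439, 0.1707, 0.11], [0.4413, 0.2691, 0.11]]
0.13 [[0.4615, 0.1575, 0.13], [0.4638, 0.2526, 0.13]]
```

```bash
python3 - <<'E'
from h import *;from bench import r
c=r.camera("top");pickle.dump(c,open(f"top2.pkl","wb"))
crop(c,120,190,250,290,6,"pics/top2.png")
print(r.read_state()["eef_rot"])
E
```

```text
[0.00610508 0.99997966 0.00147264 0.001114  ]
```

View pics/top2.png

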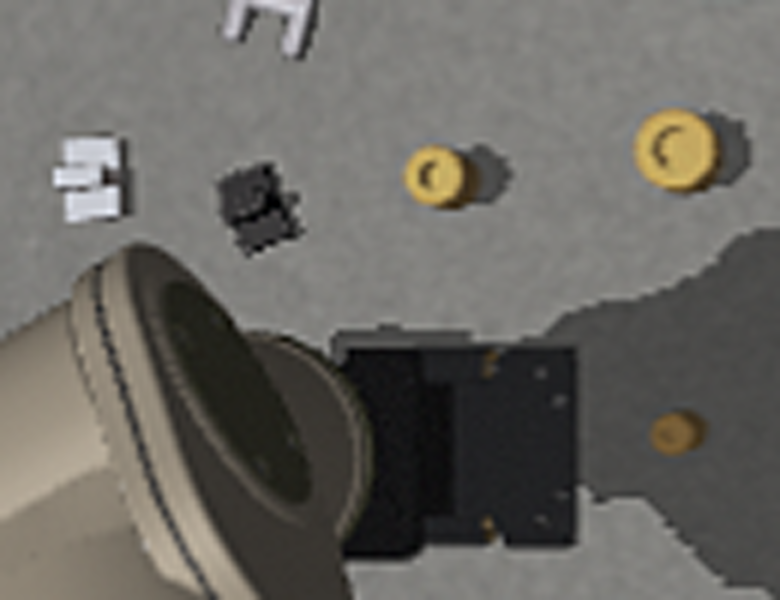

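Call:
{"op": "step_arm", "data": {
  "increments": [
    [[0, 0, -0.05], [0, 0, 0]],
    [[0, -0.005, -0.08], [0, 0, 0]],
    [[0, -0.005, -0.08], [0, 0, 0]],
    [[0, -0.005, -0.08], [0, 0, 0]],
    [[0, -0.005, -0.08], [0, 0, 0]]
  ]
}}

```text
time: 2.8
ee_pos: [0.4489, 0.2132, 0.1037]
eef_rot: [0.006, 1.0, 0.001, 0.0]
ft_force: [-0.5, 0.5, -0.4]
width: 0.0072
```

```bash
python3 - <<'E'
from h import *; from bench import r
st=r.read_state(); stat(st)
c=r.camera("scene"); pickle.dump(c,open(f"scene3.pkl","wb"))
crop(c,310,90,410,190,6,"pics/scene3.png")
print(proj(c,[st["ee_pos"]]))
E
```

```text
t 2.8 p [0.4489 0.2132 0.1037] F [-0.5  0.5 -0.4] w 0.0072 j [-0.68  0.11  0.16  1.91 -0.02  1.13  1.04]
[[365.38896594 166.50763673]]
```

View pics/scene3.png

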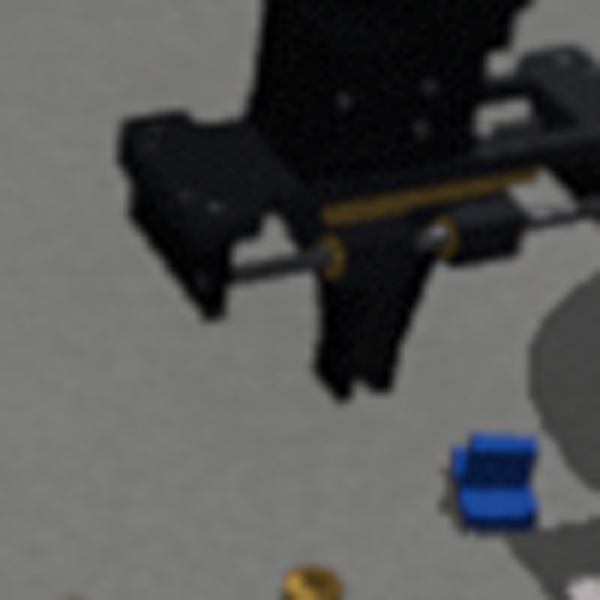

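```bash
python3 - <<'E'
from h import *
s=load("scene3");t=load("top2")
for z in(.1037,.12,.13,.14,.15):print(z,atz(s,[((362.5)/6-.5+310,392.5/6-.5+90)],z).round(4).tolist())
for z in(.1,.15,.2): print((proj(t,[[.45-.0375,.2187-.095,z],[.45+.0375,.2187-.095,z]])-[120,190])*6)
# right edge corners of the body in top2 crop
for z in(.09,.13,.18): print(z,atz(t,[((576.5)/6-.5+120,346/6-.5+190),(577/6-.5+120,547/6-.5+190)],z).round(4).tolist())
E
```

```text
0.1037 [[0.4105, 0.2453, 0.1037]]
0.12 [[0.4294, 0.2326, 0.12]]
0.13 [[0.441, 0.2249, 0.13]]
0.14 [[0.4526, 0.2171, 0.14]]
0.15 [[0.4642, 0.2093, 0.15]]
[[604.07124463 525.65691969]
 [601.22241131 337.42717799]]
[[582.84113131 534.42384046]
 [579.94427419 336.34888848]]
[[559.27140626 544.15300803]
 [556.33188436 335.14953076]]
0.09 [[0.4856, 0.1367, 0.09], [0.4047, 0.1377, 0.09]]
0.13 [[0.4852, 0.1297, 0.13], [0.4075, 0.1306, 0.13]]
0.18 [[0.4847, 0.121, 0.18], [0.4111, 0.1219, 0.18]]
```

```bash
python3 - <<'E'
from h import *
s=load("scene0");t=load("top0")
print(proj(s,[[.2454,.5743,.1827],[0,0,0],[0.1,.1,0],[.1,-.1,0]]),proj(t,[[.2454,.5743,.1827],[0,0,0],[.1,.1,0],[.1,-.1,0]]))
crop(s,400,0,560,100,5,"pics/s0g.png");crop(s,180,80,300,160,6,"pics/s0b.png")
E
```

```text
[[450.84825073  77.72524414]
 [237.24730155 122.44511896]
 [276.25734514 133.5713814 ]
 [212.88845169 145.27104117]] [[ 21.54840838 355.66526033]
 [277.49758976 433.13634795]
 [238.19746397 395.107382  ]
 [315.19588779 394.10611763]]
```

View pics/s0g.png

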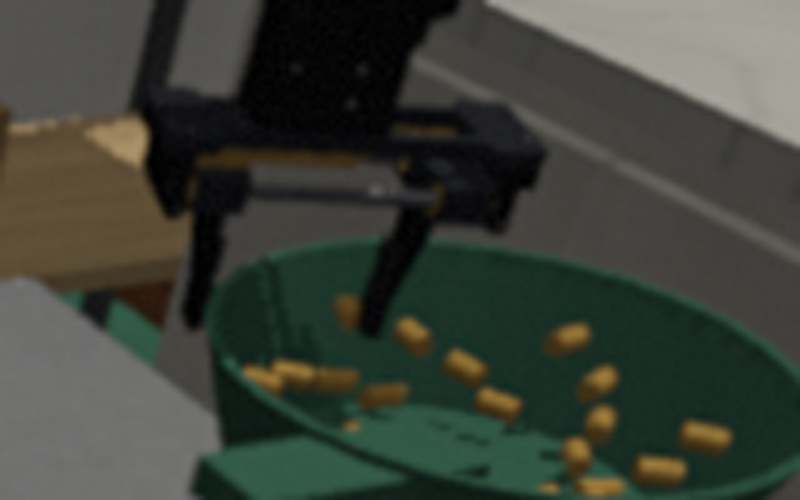

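View pics/s0b.png

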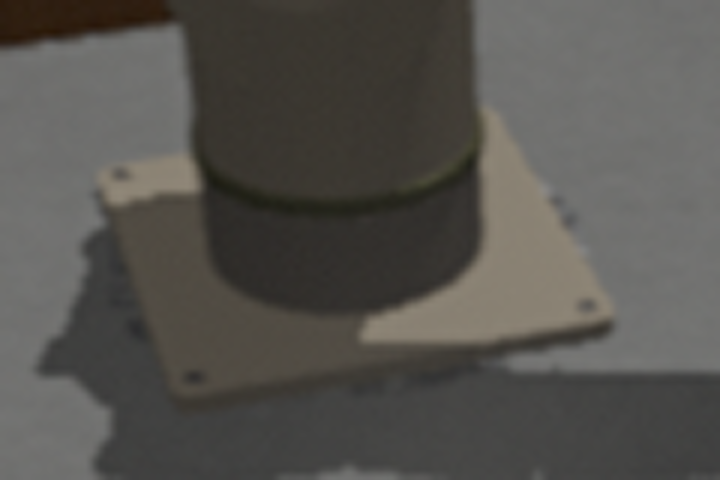

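Call:
{"op": "step_arm", "data": {
  "increments": [
    [[0, 0.03, 0.03], [0, 0, 0]],
    [[0, 0.05, 0.06], [0, 0, 0]],
    [[0, 0.05, 0.085], [0, 0, 0]],
    [[0, 0.05, 0.092], [0, 0, 0]],
    [[0, 0.05, 0.092], [0, 0, 0]]
  ]
}}

```text
time: 3.35
ee_pos: [0.4485, 0.2622, 0.0103]
eef_rot: [0.006, 1.0, -0.0, -0.001]
ft_force: [0.0, 0.0, 0.8]
width: 0.0004
```

Call:
{"op": "step_arm", "data": {
  "increments": [
    [[0, 0, 0.002], [0, 0, 0]],
    [[0, 0, 0.004], [0, 0, 0]],
    [[0, 0, 0.006], [0, 0, 0]],
    [[0, 0, 0.006], [0, 0, 0]]
  ]
}}

```text
time: 3.75
ee_pos: [0.4487, 0.2622, 0.0046]
eef_rot: [0.006, 1.0, -0.0, -0.001]
ft_force: [0.2, 0.3, -0.8]
width: 0.0004
```

```bash
python3 - <<'E'
from h import *; from bench import r
st=r.read_state(); stat(st)
c=r.camera("scene"); pickle.dump(c,open(f"scene4.pkl","wb"))
crop(c,320,110,440,210,6,"pics/scene4.png")
print(proj(c,[st["ee_pos"]]))
E
```

```text
t 3.75 p [0.4487 0.2622 0.0046] F [ 0.2  0.3 -0.8] w 0.0004 j [-0.73  0.28  0.12  1.93 -0.04  0.93  0.98]
[[376.55078968 192.81076022]]
```

View pics/scene4.png

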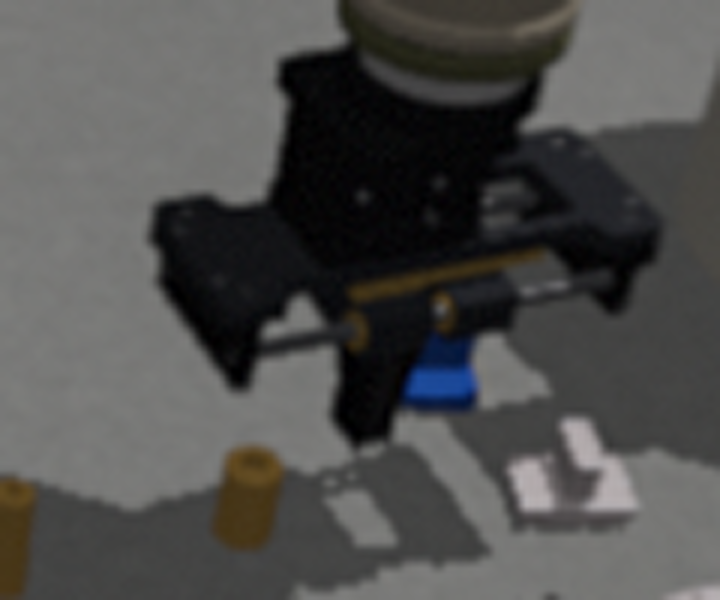

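Call:
{"op": "step_arm", "data": {
  "increments": [
    [[0, 0, 0.002], [0, 0, 0]],
    [[0, 0, 0.004], [0, 0, 0]],
    [[0, 0, 0.005], [0, 0, 0]]
  ]
}}

```text
time: 4.1
ee_pos: [0.4486, 0.2621, -0.0006]
eef_rot: [0.006, 1.0, -0.0, -0.001]
ft_force: [0.5, -0.1, -0.0]
width: 0.0006
```

Call:
{"op": "step_arm", "data": {
  "increments": [
    [[0, 0, 0.002], [0, 0, 0]],
    [[0, 0, 0.003], [0, 0, 0]],
    [[0, 0, 0.003], [0, 0, 0]]
  ]
}}

```text
time: 4.4
ee_pos: [0.4484, 0.2621, -0.0038]
eef_rot: [0.006, 1.0, -0.0, -0.001]
ft_force: [-0.9, 0.3, -0.7]
width: 0.0003
```

Call:
{"op": "step_arm", "data": {
  "increments": [
    [[0, 0, 0.002], [0, 0, 0]],
    [[0, 0, 0.003], [0, 0, 0]],
    [[0, 0, 0.003], [0, 0, 0]]
  ]
}}

```text
time: 4.7
ee_pos: [0.4483, 0.262, -0.007]
eef_rot: [0.006, 1.0, -0.0, -0.001]
ft_force: [-1.2, -0.3, 0.1]
width: 0.0006
```

Call:
{"op": "step_arm", "data": {
  "increments": [
    [[0, 0, 0.006], [0, 0, 0]],
    [[0, 0, 0.011], [0, 0, 0]],
    [[0, 0, 0.015], [0, 0, 0]],
    [[0, 0, 0.015], [0, 0, 0]]
  ]
}}

```text
time: 5.1
ee_pos: [0.4478, 0.2616, -0.0228]
eef_rot: [0.006, 1.0, -0.001, -0.002]
ft_force: [0.7, -0.6, -0.3]
width: 0.0005
```

Call:
{"op": "step_arm", "data": {
  "increments": [
    [[0, 0, 0.002], [0, 0, 0]],
    [[0, 0, 0.003], [0, 0, 0]],
    [[0, 0, 0.003], [0, 0, 0]]
  ]
}}

```text
time: 5.4
ee_pos: [0.4477, 0.2616, -0.0259]
eef_rot: [0.006, 1.0, -0.001, -0.002]
ft_force: [-0.1, -0.1, -1.1]
width: 0.0004
```

Call:
{"op": "step_arm", "data": {
  "increments": [
    [[0, 0, 0.001], [0, 0, 0]],
    [[0, 0, 0.002], [0, 0, 0]],
    [[0, 0, 0.003], [0, 0, 0]]
  ]
}}

```text
time: 5.7
ee_pos: [0.4477, 0.2616, -0.0289]
eef_rot: [0.006, 1.0, -0.001, -0.002]
ft_force: [0.2, 0.3, 0.7]
width: 0.0003
```

```bash
python3 - <<'E'
from h import *; from bench import r
st=r.read_state(); stat(st)
c=r.camera("scene"); pickle.dump(c,open(f"scene5.pkl","wb"))
crop(c,320,110,440,210,6,"pics/scene5.png")
print(proj(c,[st["ee_pos"]]))
E
```

```text
t 5.7 p [ 0.4477  0.2616 -0.0289] F [0.2 0.3 0.7] w 0.0003 j [-0.72  0.33  0.12  1.95 -0.05  0.86  0.98]
[[374.07800819 201.98395819]]
```

View pics/scene5.png

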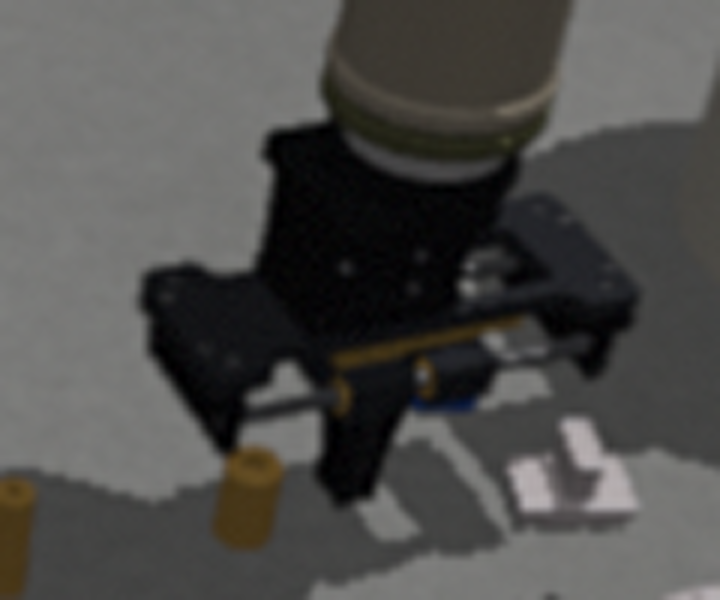

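Call:
{"op": "step_arm", "data": {
  "increments": [
    [[0, 0, 0.001], [0, 0, 0]],
    [[0, 0, 0.002], [0, 0, 0]],
    [[0, 0, 0.002], [0, 0, 0]]
  ]
}}

```text
time: 6.05
ee_pos: [0.4475, 0.2615, -0.0313]
eef_rot: [0.006, 1.0, -0.001, -0.002]
ft_force: [-0.1, -0.6, -0.1]
width: 0.0008
```

Call:
{"op": "step_arm", "data": {
  "increments": [
    [[0, 0, 0.001], [0, 0, 0]],
    [[0, 0, 0.002], [0, 0, 0]],
    [[0, 0, 0.002], [0, 0, 0]]
  ]
}}

```text
time: 6.35
ee_pos: [0.4474, 0.2614, -0.0334]
eef_rot: [0.006, 1.0, -0.001, -0.002]
ft_force: [0.8, -0.8, -0.2]
width: 0.0006
```

Call:
{"op": "step_arm", "data": {
  "increments": [
    [[0, 0, 0.001], [0, 0, 0]],
    [[0, 0, 0.002], [0, 0, 0]],
    [[0, 0, 0.002], [0, 0, 0]]
  ]
}}

```text
time: 6.65
ee_pos: [0.4473, 0.2613, -0.0356]
eef_rot: [0.006, 1.0, -0.001, -0.002]
ft_force: [0.2, -0.1, -0.2]
width: 0.0005
```

Call:
{"op": "step_arm", "data": {
  "increments": [
    [[0, 0, 0.001], [0, 0, 0]],
    [[0, 0, 0.002], [0, 0, 0]],
    [[0, 0, 0.002], [0, 0, 0]]
  ]
}}

```text
time: 6.95
ee_pos: [0.4472, 0.2612, -0.0378]
eef_rot: [0.006, 1.0, -0.001, -0.002]
ft_force: [-0.4, -1.1, 0.9]
width: 0.0006
```

Call:
{"op": "step_arm", "data": {
  "increments": [
    [[0, 0, 0.001], [0, 0, 0]],
    [[0, 0, 0.002], [0, 0, 0]],
    [[0, 0, 0.002], [0, 0, 0]]
  ]
}}

```text
time: 7.25
ee_pos: [0.4473, 0.2614, -0.0386]
eef_rot: [0.006, 1.0, -0.001, -0.002]
ft_force: [-5.9, -3.3, 17.7]
width: 0.0005
```

```bash
python3 - <<'E'
from h import *; from bench import r
st=r.read_state(); stat(st)
for z in(0,.005,.01,.02):print(atz(load("scene5"),[(347.5/6-.5+320,500/6-.5+110)],z).round(4))
c=r.camera("scene"); pickle.dump(c,open(f"scene6.pkl","wb"))
crop(c,320,110,440,210,6,"pics/scene6.png")
print(proj(c,[st["ee_pos"]]))
E
```

```text
t 7.25 p [ 0.4473  0.2614 -0.0386] F [-5.9 -3.3 17.7] w 0.0005 j [-0.72  0.35  0.12  1.96 -0.06  0.84  0.99]
[[0.4451 0.2675 0.    ]]
[[0.4498 0.264  0.005 ]]
[[0.4545 0.2606 0.01  ]]
[[0.4639 0.2536 0.02  ]]
[[373.32131511 204.52540969]]
```

View pics/scene6.png

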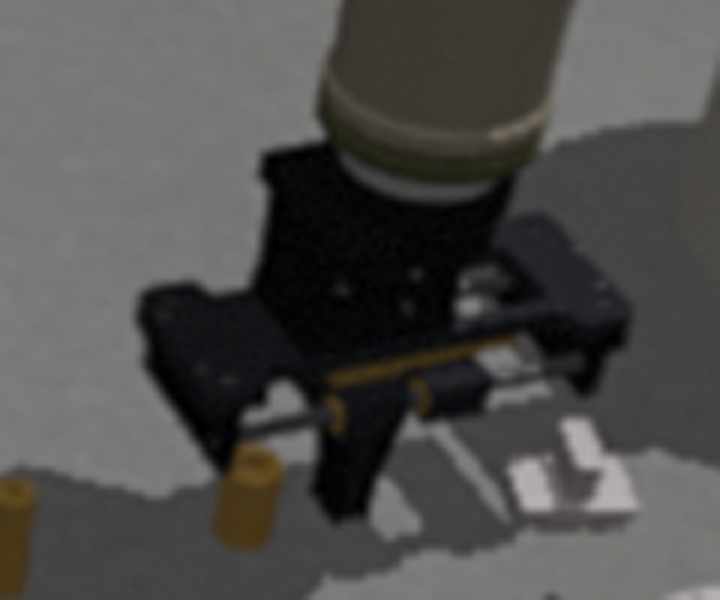

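Call:
{"op": "step_arm", "data": {
  "increments": [
    [[0, 0, -0.05], [0, 0, 0]],
    [[0, 0, -0.08], [0, 0, 0]],
    [[0, -0.03, -0.08], [0, 0, 0]],
    [[-0.002, -0.048, -0.08], [0, 0, 0]],
    [[-0.003, -0.048, -0.08], [0, 0, 0]]
  ],
  "hand": -0.1
}}

```text
time: 7.8
ee_pos: [0.4506, 0.2109, 0.0417]
eef_rot: [0.008, 1.0, -0.001, -0.002]
ft_force: [-0.0, -0.2, -0.3]
width: 0.0324
```

```bash
python3 - <<'E'
from h import *; from bench import r
st=r.read_state(); stat(st); go(st,[.45,.213,-.016],down(-.0178))
c=r.camera("scene"); pickle.dump(c,open(f"scene7.pkl","wb"))
crop(c,310,110,430,210,6,"pics/scene7.png")
E
```

```text
t 7.8 p [0.4506 0.2109 0.0417] F [-0.  -0.2 -0.3] w 0.0324 j [-0.67  0.19  0.16  1.96 -0.04  1.    1.06]
shift [0.0004 0.0023 0.0577] rot [-0.003 -0.004  0.002] rows>= 1.2
```

View pics/scene7.png

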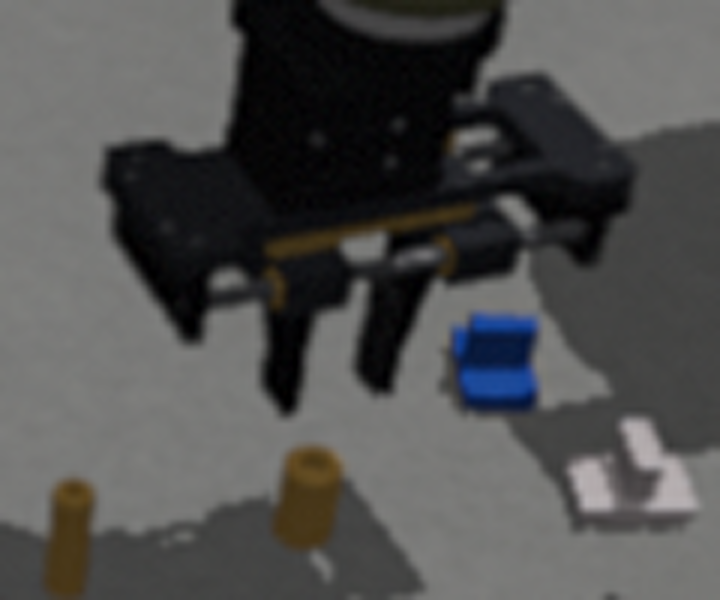

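Call:
{"op": "step_arm", "data": {
  "increments": [
    [[0, 0.002, 0], [0, -0.004, 0]],
    [[0, 0.002, 0.01], [0, -0.004, 0]],
    [[0, 0.002, 0.035], [-0.003, -0.004, 0]],
    [[0, 0.002, 0.058], [-0.003, -0.004, 0.002]],
    [[0, 0.002, 0.058], [-0.003, -0.004, 0.002]]
  ]
}}

```text
time: 8.35
ee_pos: [0.4477, 0.2139, -0.0196]
eef_rot: [0.008, 1.0, -0.001, -0.002]
ft_force: [-0.3, -0.6, 0.4]
width: 0.0477
```

Call:
{"op": "step_arm", "data": {
  "increments": [
    [[0, 0, 0], [0, 0, 0]],
    [[0, 0, 0], [0, 0, 0]],
    [[0, 0, 0], [0, 0, 0]],
    [[0, 0, 0], [0, 0, 0]]
  ],
  "hand": 1,
  "grip_force": 25
}}

```text
time: 8.75
ee_pos: [0.4482, 0.2142, -0.0188]
eef_rot: [0.008, 1.0, -0.001, -0.002]
ft_force: [-0.3, -0.3, 1.5]
width: 0.0252
```

```bash
python3 - <<'E'
from h import *; from bench import r
st=r.read_state(); stat(st)
c=r.camera("scene"); pickle.dump(c,open(f"scene8.pkl","wb"))
crop(c,310,130,430,230,6,"pics/scene8.png")
E
```

```text
t 8.75 p [ 0.4482  0.2142 -0.0188] F [-0.3 -0.3  1.5] w 0.0252 j [-0.67  0.28  0.15  2.01 -0.05  0.87  1.06]
```

View pics/scene8.png

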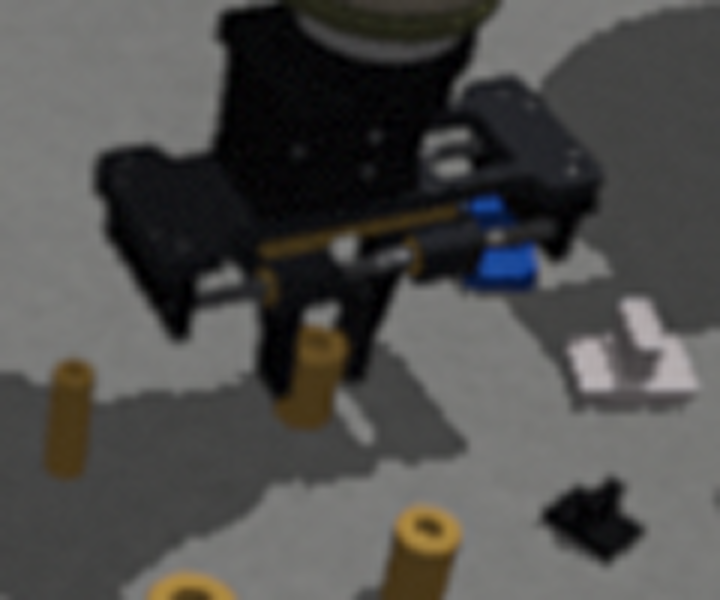

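Call:
{"op": "step_arm", "data": {
  "increments": [
    [[0, 0, 0], [0, 0, 0]],
    [[0, 0, 0], [0, 0, 0]],
    [[0, 0, -0.004], [0, 0, 0]],
    [[0, 0, -0.009], [0, 0, 0]],
    [[0, 0, -0.009], [0, 0, 0]]
  ],
  "hand": 0.2
}}

```text
time: 9.3
ee_pos: [0.4488, 0.2145, -0.009]
eef_rot: [0.008, 1.0, -0.0, -0.001]
ft_force: [1.1, 0.5, 0.3]
width: 0.0347
```

Call:
{"op": "step_arm", "data": {
  "increments": [
    [[0, 0, -0.001], [0, 0, 0]],
    [[0, 0, -0.001], [0, 0, 0]],
    [[0, 0, -0.001], [0, 0, 0]],
    [[0, 0, -0.001], [0, 0, 0]]
  ],
  "hand": 1,
  "grip_force": 25
}}

```text
time: 9.7
ee_pos: [0.449, 0.2145, -0.0078]
eef_rot: [0.008, 1.0, -0.0, -0.001]
ft_force: [-0.4, -0.7, 4.0]
width: 0.0246
```

```bash
python3 - <<'E'
from h import *; from bench import r
st=r.read_state(); stat(st)
c=r.camera("scene"); pickle.dump(c,open(f"scene9.pkl","wb"))
crop(c,330,160,390,210,12,"pics/scene9.png")
E
```

```text
t 9.7 p [ 0.449   0.2145 -0.0078] F [-0.4 -0.7  4. ] w 0.0246 j [-0.67  0.26  0.15  2.   -0.05  0.89  1.06]
```

View pics/scene9.png

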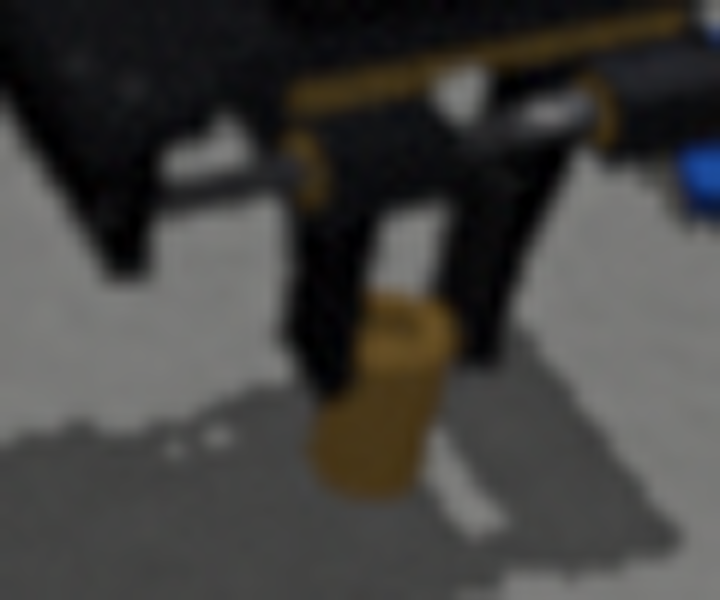

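Call:
{"op": "step_arm", "data": {
  "increments": [
    [[0, 0, -0.03], [0, 0, 0]],
    [[0, 0, -0.08], [0, 0, 0]],
    [[0, 0, -0.13], [0, 0, 0]],
    [[0, -0.03, -0.17], [0, 0, 0]],
    [[-0.02, -0.07, -0.2], [0, 0, 0]]
  ],
  "grip_force": 35
}}

```text
time: 10.25
ee_pos: [0.4662, 0.1485, 0.1927]
eef_rot: [0.005, 1.0, 0.001, -0.0]
ft_force: [2.5, 0.2, -2.5]
width: 0.0245
```

```bash
python3 - <<'E'
from h import *; from bench import r
st=r.read_state(); stat(st); go(st,[.56,-.198,.19],insR(-.0178))
E
```

```text
t 10.25 p [0.4662 0.1485 0.1927] F [ 2.5  0.2 -2.5] w 0.0245 j [-0.62  0.02  0.22  1.81 -0.01  1.32  1.17]
shift [-0.0976 -0.3454  0.002 ] rot [ 0.003 -0.524  0.006] rows>= 7.2
```

Call:
{"op": "step_arm", "data": {
  "increments": [
    [[-0.013, -0.045, 0], [0, -0.05, 0]],
    [[-0.027, -0.095, 0], [0, -0.12, 0]],
    [[-0.04, -0.14, 0], [0, -0.2, 0]],
    [[-0.053, -0.19, 0], [0, -0.27, 0]],
    [[-0.067, -0.235, 0], [0, -0.35, 0]]
  ]
}}

```text
time: 10.75
ee_pos: [0.5305, -0.0893, 0.1921]
eef_rot: [0.006, 0.985, -0.0, 0.175]
ft_force: [0.9, -0.4, -2.2]
width: 0.0245
```

```bash
python3 - <<'E'
from h import *; from bench import r
st=r.read_state(); stat(st); go(st,[.56,-.198,.19],insR(-.0178))
E
```

```text
t 10.75 p [ 0.5305 -0.0893  0.1921] F [ 0.9 -0.4 -2.2] w 0.0245 j [-0.41 -0.2   0.47  2.04  0.09  0.94  1.58]
shift [-0.0282 -0.1084  0.0125] rot [ 0.004 -0.172  0.005] rows>= 2.3
```

Call:
{"op": "step_arm", "data": {
  "increments": [
    [[-0.012, -0.045, 0.005], [0, -0.07, 0]],
    [[-0.024, -0.085, 0.01], [0, -0.14, 0]],
    [[-0.028, -0.108, 0.012], [0.004, -0.172, 0.005]],
    [[-0.028, -0.108, 0.012], [0.004, -0.172, 0.005]],
    [[-0.028, -0.108, 0.012], [0.004, -0.172, 0.005]]
  ]
}}

```text
time: 11.25
ee_pos: [0.5591, -0.1973, 0.1896]
eef_rot: [0.009, 0.966, -0.002, 0.258]
ft_force: [-0.2, 0.6, -1.4]
width: 0.0245
```

```bash
python3 - <<'E'
from h import *; from bench import r
st=r.read_state(); stat(st); go(st,[.56,-.198,.19],insR(-.0178))
tz=R.from_quat(st["eef_rot"]).as_matrix()[:,2]
for n in("scene","top"):
    c=r.camera(n); pickle.dump(c,open(f"{n}10.pkl","wb"))
    for off,col in((-.038*tz,(0,0,255)),(np.array([0,0,.038]),(0,255,0))):
        q=proj(c,[st["ee_pos"]+off])[0]; print(n,q)
        c["pixels"][int(round(q[1])),int(round(q[0]))]=col
crop(load("scene10"),150,170,270,290,5,"pics/scene10.png")
c=load("top10"); crop(c,300,130,400,230,6,"pics/top10.png")
E
```

```text
t 11.25 p [ 0.5591 -0.1973  0.1896] F [-0.2  0.6 -1.4] w 0.0245 j [-0.38 -0.2   0.7   2.07 -0.05  0.72  1.92]
shift [-0.001  -0.0007  0.0002] rot [ 0.    -0.001 -0.   ] rows>= 0.0
scene [194.97344862 188.23145955]
scene [196.19790378 192.82261101]
top [362.2851997  217.00390801]
top [362.49477588 207.7922265 ]
```

View pics/scene10.png

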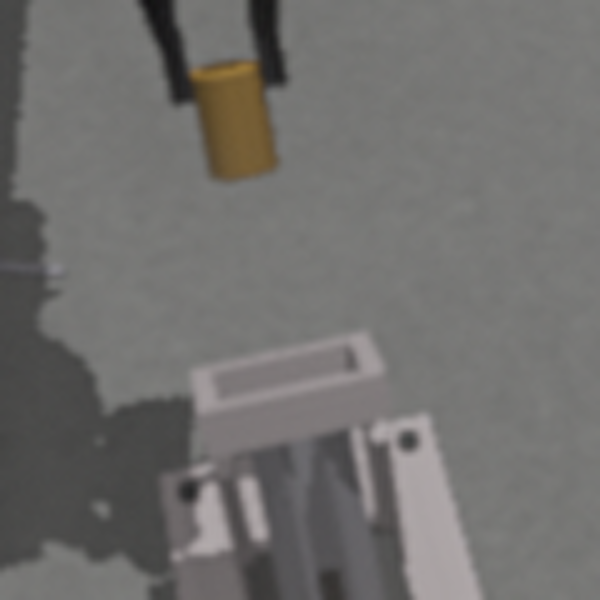

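View pics/top10.png

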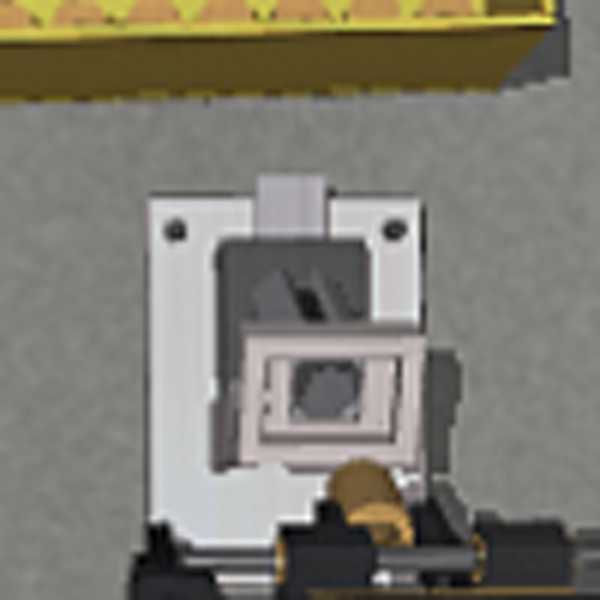

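Call:
{"op": "step_arm", "data": {
  "increments": [
    [[0, 0, 0.02], [0, 0, 0]],
    [[0, 0, 0.045], [0, 0, 0]],
    [[0, 0, 0.058], [0, 0, 0]],
    [[0, 0, 0.058], [0, 0, 0]]
  ]
}}

```text
time: 11.75
ee_pos: [0.5884, -0.1947, 0.1378]
eef_rot: [0.006, 0.966, -0.002, 0.257]
ft_force: [-0.7, 0.6, -0.5]
width: 0.0244
```

```bash
python3 - <<'E'
from h import *; from bench import r
st=r.read_state(); stat(st); pickle.dump(st,open("st11.pkl","wb"))
for n in("scene","top"):
    c=r.camera(n); pickle.dump(c,open(f"{n}11.pkl","wb"))
crop(load("scene11"),160,180,260,280,6,"pics/scene11.png")
crop(load("top11"),310,140,400,230,7,"pics/top11.png")
E
```

```text
t 11.75 p [ 0.5884 -0.1947  0.1378] F [-0.7  0.6 -0.5] w 0.0244 j [-0.45 -0.04  0.8   2.08 -0.24  0.61  2.08]
```

View pics/scene11.png

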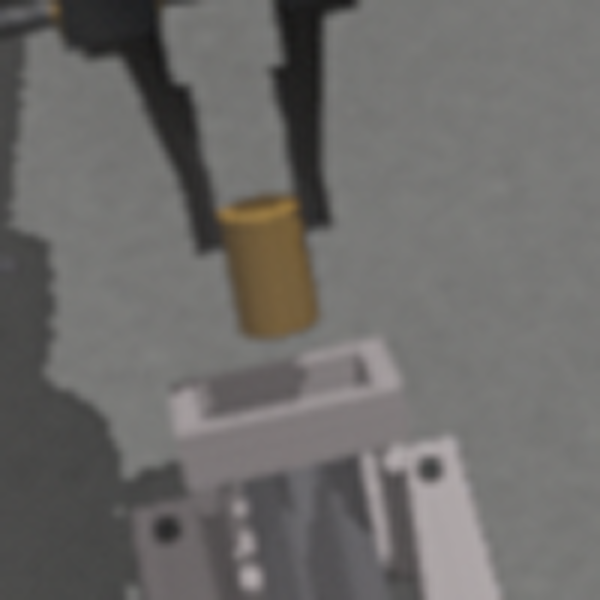

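View pics/top11.png

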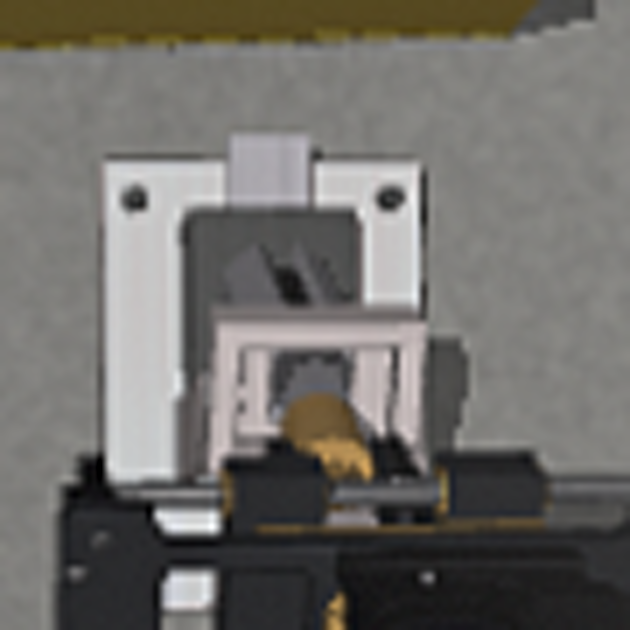

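```bash
python3 - <<'E'
from h import *
crop(load("top0"),335,178,376,213,18,"pics/tt2.png")
crop(load("scene0"),184,232,232,266,16,"pics/st2.png")
E
```

```text
(no output)
```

View pics/tt2.png

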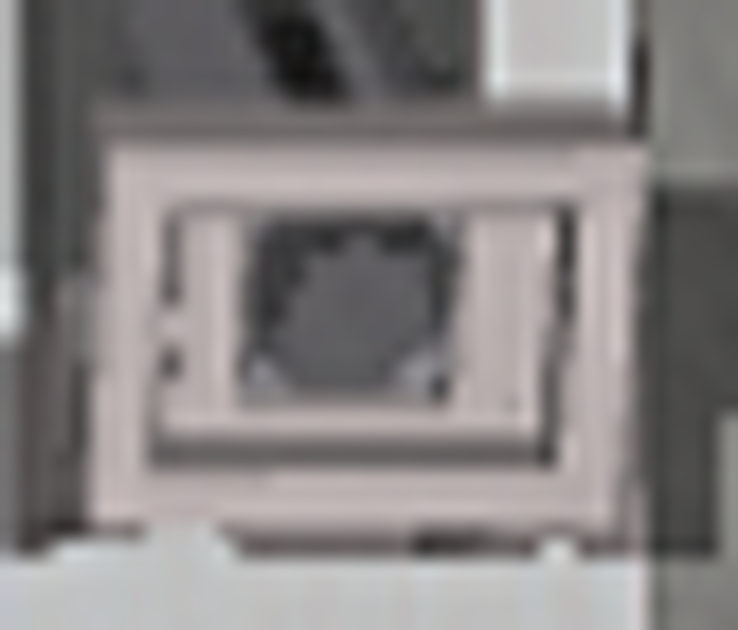

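View pics/st2.png

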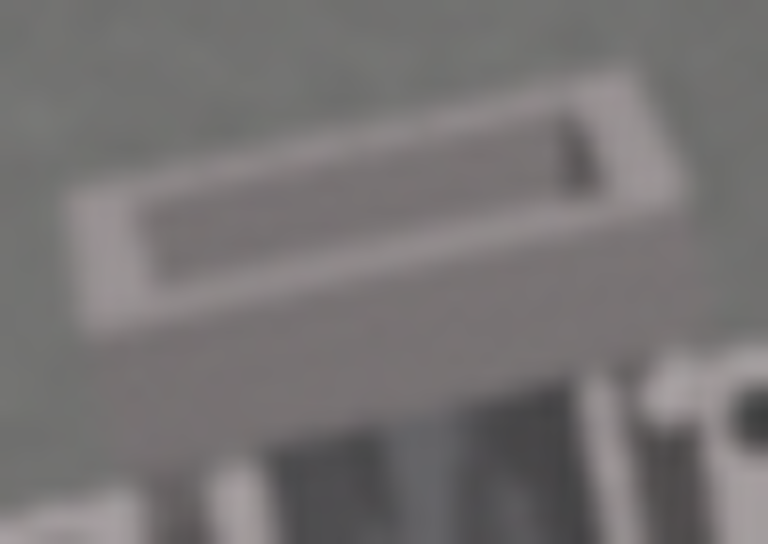

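```bash
cat > fit.py <<'E'
from h import *
from scipy.optimize import least_squares,minimize
def K(x,y,s,ox,oy): return ((x+.5)/s-.5+ox,(y+.5)/s-.5+oy)
t0=load("top0");s0=load("scene0")
sg=[(1,1),(1,-1),(-1,-1),(-1,1)]
L=np.array([(a*.0265,b*.0345,.012) for a,b in sg]+[(a*.0185,b*.0265,.012) for a,b in sg])
tp=np.array([K(x,y,18,335,178) for x,y in[(104,142),(650,142),(632,527),(88,525),(160,205),(572,205),(552,465),(148,465)]])
sp=np.array([K(x,y,16,184,232) for x,y in[(692,197),(84,335),(62,190),(640,68),(603,197),(152,288),(135,207),(568,112)]])
def tube(free=True):
    def W(p): return L@tubeR(p[3]).T+p[:3]
    def res(p): return np.r_[(proj(t0,W(p))-tp).ravel(),(proj(s0,W(p))-sp).ravel()]
    f=least_squares(res,[.6,-.198,.12,0],loss="soft_l1",f_scale=.4)
    return f.x,res(f.x).reshape(2,8,2)
def cylhull(c,b,ax,rad=.013,h=.04):
    u=np.cross(ax,[0,1,0.1]);u/=np.linalg.norm(u);v=np.cross(ax,u)
    a=np.linspace(0,2*np.pi,48,endpoint=False)
    ring=rad*(np.cos(a)[:,None]*u+np.sin(a)[:,None]*v)
    return proj(c,np.r_[b+ring,b+h*ax+ring])
def silcost(c,win,b,ax,ss=8,ret=False):
    x0,y0,x1,y1=win
    im=c["pixels"][y0:y1,x0:x1]; hsv=cv2.cvtColor(im,cv2.COLOR_BGR2HSV).astype(float)
    m=np.clip((hsv[...,1]-60)/60,0,1)     # brass saturation
    valid=hsv[...,2]>70 if True else 1
    q=cylhull(c,b,ax)
    h=cv2.convexHull((((q-[x0,y0]+.5)*ss)-.5).astype(np.float32))
    A=np.zeros(((y1-y0)*ss,(x1-x0)*ss),np.uint8)
    cv2.fillConvexPoly(A,np.round(h*16).astype(np.int32),255,cv2.LINE_AA,4)
    a=cv2.resize(A,(x1-x0,y1-y0),interpolation=cv2.INTER_AREA)/255.
    d=(a-m)*valid
    return (d**2).sum()
E
python3 - <<'E'
from fit import *
p,rs=tube();print(p.round(4),rs.round(2).tolist())
st=pickle.load(open("st11.pkl","rb"));Rc=R.from_quat(st["eef_rot"]).as_matrix();tz=Rc[:,2]
T=load("top11");S=load("scene11")
for n,c,w in(("t",T,(348,194,368,209)),("s",S,(190,208,218,240))):
    x0,y0,x1,y1=w; hsv=cv2.cvtColor(c["pixels"][y0:y1,x0:x1],cv2.COLOR_BGR2HSV); print(n);print(hsv[::2,::2,1]);print(hsv[::2,::2,2])
E
```

```text
[ 0.602  -0.198   0.12   -0.0239] [[[0.21, 0.22], [-0.24, 0.15], [-1.04, -0.27], [-0.04, -0.09], [0.38, -0.07], [0.37, -0.12], [0.28, 0.08], [0.2, 0.13]], [[-0.33, 0.21], [0.06, -0.03], [0.32, 0.17], [-0.55, 0.1], [0.43, -0.15], [0.02, 0.52], [0.1, -0.54], [0.38, -0.59]]]
t
[[ 11  12   8  10  10  10  15  13  14  13]
 [ 10  11  13  94  99  14  14  13  14  12]
 [ 10   2 136 130 130 135  36  13  14  15]
 [ 11  93 130 125 124 127 120  12  13  14]
 [ 11  76 131 129 129 128 126   9  14  14]
 [ 16  26  81 116 137 136 134  99  25   0]
 [ 15  14  27  58 126 131 130 139  33   8]
 [ 17  17  17  11   6  70  50 103  20   7]]
[[121  65 101  98 100  98 134 193 194  80]
 [134  91 100 111 108  93 165 191 194 125]
 [106 104 111 112 112 102 105 195 197 157]
 [161  99 108 114 113 104  83 131 203 167]
 [ 97  64 109 111 117 118  89  89 111  53]
 [ 49  30  57 114 180 180 179 111  31  24]
 [ 33  36  38  35 103 109 118 197  31  34]
 [ 46  45  45  47  46  77  66 119  50 107]]
s
[[  5  11   3   4   4   4   2   6   4   6  12   6   5   4]
 [  4  11   8   4   4   4   4   4   2   5   5   7   5   2]
 [  3  11   5  
[... 1056 characters left out ...]
4  47  93 135 139 142 139 124 112  67  47  57 117]
 [115  66  49  60  87 102 110 116 116 116  88  94 103 121]
 [119  87  49  58  85 102 110 117 116 116  95 119 121 123]
 [121 104  97 111  88  99 110 116 117 117 104 113 120 119]
 [119 121 122 121  92  97 108 115 117 117 108 112 122 119]
 [119 121 121 120  96  93 107 114 117 117 110 107 120 119]
 [122 121 119 122 105  92 106 113 119 116 112 106 122 121]
 [120 121 120 121 109  90 105 112 117 116 114 104 122 122]
 [116 118 119 118 117  91 103 111 117 116 115 106 119 122]
 [119 121 120 120 118  95  98 111 116 115 111 111 122 122]
 [119 118 120 122 121 115 107 108 110 117 117 121 121 124]
 [120 119 119 118 118 122 122 118 120 120 125 136 143 150]]
```

```bash
sed -i 's#(hsv\[...,1\]-60)/60#(hsv[...,1]-12)/100#' fit.py; sed -i 's#hsv\[...,2\]>70#hsv[...,2]>60#' fit.py
cat >> fit.py <<'E'
def bushfit(st,T,S,wt,ws,p0,off):
    Rc=R.from_quat(st["eef_rot"]).as_matrix();tz=Rc[:,2]
    g=st["ee_pos"]-off*tz     # true tip
    def cost(q): # q: bushing bottom centre in tool axes rel. to tip, mm; tilt deg about tool y
        b=g+Rc@(np.array(q[:3])*1e-3)
        ax=-(Rc@R.from_euler("y",q[3],degrees=True).as_matrix())[:,2]
        return silcost(T,wt,b,ax)+silcost(S,ws,b,ax)
    f=minimize(cost,p0,method="Nelder-Mead",options=dict(xatol=.03,fatol=.01,maxiter=600,initial_simplex=np.array([p0]+[np.array(p0)+np.eye(4)[i]*2 for i in range(4)])))
    q=f.x;b=g+Rc@(q[:3]*1e-3);ax=-(Rc@R.from_euler("y",q[3],degrees=True).as_matrix())[:,2]
    return q,f.fun,b,ax
E
python3 - <<'E'
from fit import *
st=pickle.load(open("st11.pkl","rb"))
q,f,b,ax=bushfit(st,load("top11"),load("scene11"),(346,192,364,206),(188,209,220,242),[0,0,29,0],.038)
print(q.round(2),f,b.round(4),ax.round(3))
M=tubeR(-.021); print("in tube",((b-[.602,-.198,.12])@M).round(4),(ax@M).round(3))
for n,bx in(("top11",(310,140,400,230,7)),("scene11",(160,180,260,280,6))):
    c=load(n);x0,y0,x1,y1,s=bx
    im=cv2.resize(c["pixels"][y0:y1,x0:x1],None,fx=s,fy=s,interpolation=cv2.INTER_CUBIC)
    h=cv2.convexHull(((cylhull(c,b,ax)-[x0,y0]+.5)*s).astype(np.float32)).astype(int);cv2.polylines(im,[h],1,(0,0,255),1)
    W=L@M.T+[.602,-.198,.12]; w=((proj(c,W)-[x0,y0]+.5)*s).astype(int)
    cv2.polylines(im,[w[:4]],1,(0,255,0),1);cv2.polylines(im,[w[4:]],1,(255,0,0),1)
    cv2.imwrite(f"pics/{n}f.png",im)
E
```

```text
[ 0.72  0.18 30.54 -7.56] 17.313429373317955 [ 0.5841 -0.1945  0.144 ] [-0.606  0.008  0.795]
in tube [-0.0036  0.0032  0.0297] [-0.127 -0.005  0.992]
```

View pics/top11f.png

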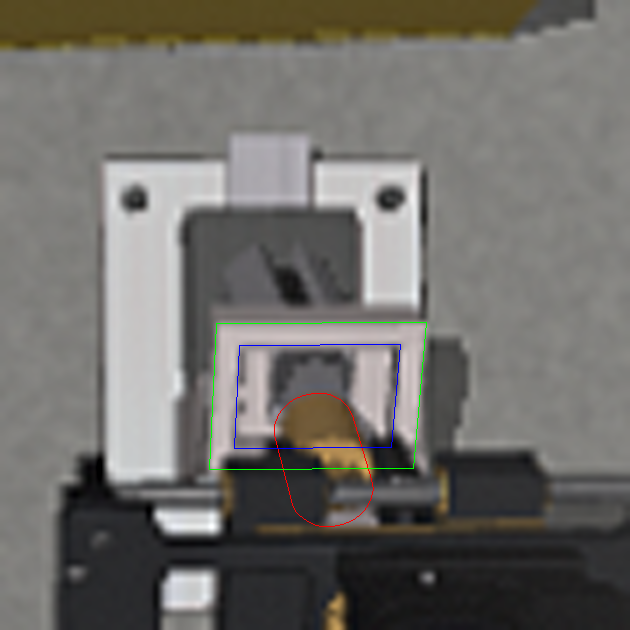

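View pics/scene11f.png

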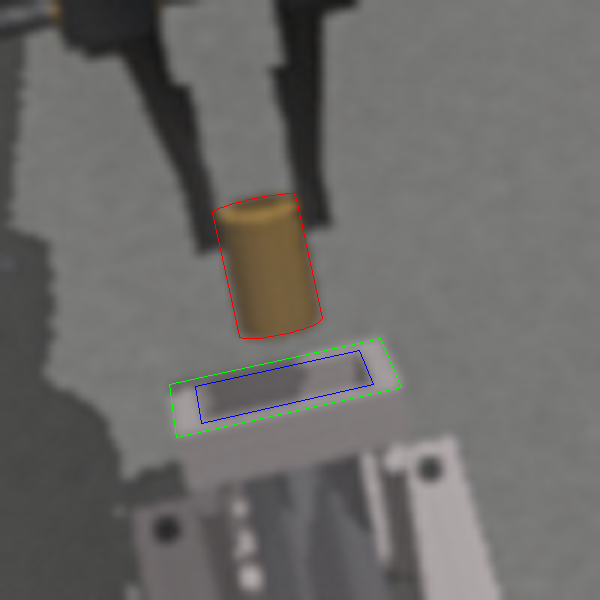

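```bash
cat >> fit.py <<'E'
def tiltscan(st,T,S,wt,ws,off,tilts=(-9,-6,-3,0,3)):
    Rc=R.from_quat(st["eef_rot"]).as_matrix();g=st["ee_pos"]-off*Rc[:,2]
    for tl in tilts:
        ax=-(Rc@R.from_euler("y",tl,degrees=True).as_matrix())[:,2]
        c1=lambda q:silcost(T,wt,g+Rc@(q*1e-3),ax);c2=lambda q:silcost(S,ws,g+Rc@(q*1e-3),ax)
        p0=np.array([0,0,29.])
        f=minimize(lambda q:c1(q)+c2(q),p0,method="Nelder-Mead",options=dict(xatol=.03,fatol=.01,maxiter=500,initial_simplex=np.array([p0]+[p0+np.eye(3)[i]*3 for i in range(3)])))
        print(tl,f.x.round(2),round(c1(f.x),2),round(c2(f.x),2))
E
python3 - <<'E'
from fit import *
st=pickle.load(open("st11.pkl","rb"))
tiltscan(st,load("top11"),load("scene11"),(346,192,364,206),(188,209,220,242),.038)
tiltscan(st,load("top11"),load("scene11"),(346,192,364,203),(188,220,220,242),.038)
E
```

```text
-9 [ 0.29  0.14 30.4 ] 5.15 12.33
-6 [ 0.73  0.13 30.48] 4.73 12.89
-3 [ 1.09  0.17 30.39] 4.35 14.76
0 [ 1.15  0.21 29.93] 3.73 17.29
3 [ 1.63  0.21 29.57] 3.26 19.8
-9 [ 0.49  0.12 30.34] 3.46 10.73
-6 [ 0.61  0.17 29.86] 3.31 10.06
-3 [ 0.76  0.18 29.35] 2.98 9.79
0 [ 0.87  0.24 28.79] 2.83 9.35
3 [ 1.19  0.23 28.46] 2.69 9.01
```

```bash
cat >> h.py <<'E'
O=np.array([.602,-.198,.12]);YAW=-.021;OFF=.038
def intube(st,q): # q: point in tool axes rel. to true tip (m)
    Rc=R.from_quat(st["eef_rot"]).as_matrix();g=st["ee_pos"]-OFF*Rc[:,2]
    return (g+Rc@np.asarray(q)-O)@tubeR(YAW)
def goins(st,q,xyz): # put tool-point q at xyz of the tube frame, tool aligned
    Rt=insR(YAW);M=tubeR(YAW)
    tip=O+M@np.asarray(xyz)-Rt@np.asarray(q)
    go(st,tip+OFF*Rt[:,2],Rt)
E
python3 - <<'E'
from h import *; from bench import r
st=r.read_state();q=[.0009,.0002,.029]
print(intube(st,q).round(4)); goins(st,q,[0,0,.016])
E
```

```text
[-0.0025  0.002   0.0329]
shift [-0.0025 -0.0021  0.0169] rot [ 0.003 -0.002  0.006] rows>= 0.3
```

Call:
{"op": "step_arm", "data": {
  "increments": [
    [[-0.0025, -0.002, 0.004], [0.003, -0.002, 0.006]],
    [[-0.0025, -0.002, 0.01], [0.003, -0.002, 0.006]],
    [[-0.0025, -0.002, 0.017], [0.003, -0.002, 0.006]],
    [[-0.0025, -0.002, 0.017], [0.003, -0.002, 0.006]],
    [[-0.0025, -0.002, 0.017], [0.003, -0.002, 0.006]]
  ]
}}

```text
time: 12.35
ee_pos: [0.5994, -0.1981, 0.1269]
eef_rot: [0.01, 0.966, -0.003, 0.259]
ft_force: [0.9, -0.7, -1.2]
width: 0.025
```

```bash
python3 - <<'E'
from fit import *; from bench import r
st=r.read_state();stat(st);q=[.0009,.0002,.029]
print(intube(st,q).round(4)); goins(st,q,[0,0,.003])
for n in("scene","top"):
    c=r.camera(n); pickle.dump(c,open(f"{n}12.pkl","wb"))
M=tubeR(YAW);Rc=R.from_quat(st["eef_rot"]).as_matrix();b=st["ee_pos"]-OFF*Rc[:,2]+Rc@np.array(q)
for n,bx in(("top12",(330,170,380,215,12)),("scene12",(180,200,240,260,10))):
    c=load(n);x0,y0,x1,y1,s=bx
    im=cv2.resize(c["pixels"][y0:y1,x0:x1],None,fx=s,fy=s,interpolation=cv2.INTER_CUBIC)
    h=cv2.convexHull(((cylhull(c,b,-Rc[:,2])-[x0,y0]+.5)*s).astype(np.float32)).astype(int);cv2.polylines(im,[h],1,(0,0,255),1)
    w=((proj(c,L@M.T+O)-[x0,y0]+.5)*s).astype(int)
    cv2.polylines(im,[w[:4]],1,(0,255,0),1);cv2.polylines(im,[w[4:]],1,(255,0,0),1)
    cv2.imwrite(f"pics/{n}.png",im)
E
```

```text
t 12.35 p [ 0.5994 -0.1981  0.1269] F [ 0.9 -0.7 -1.2] w 0.025 j [-0.45  0.01  0.82  2.08 -0.33  0.58  2.15]
[0.0003 0.     0.0163]
shift [ 0.0004 -0.      0.0133] rot [ 0.     0.001 -0.   ] rows>= 0.3
```

View pics/top12.png

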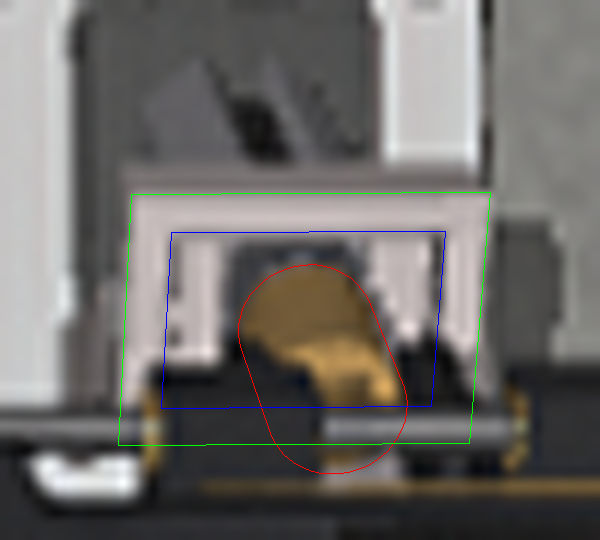

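View pics/scene12.png

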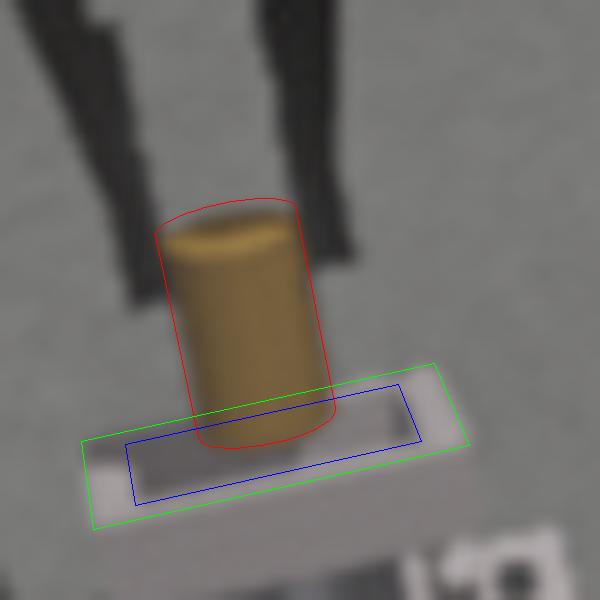

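Call:
{"op": "step_arm", "data": {
  "increments": [
    [[0.0004, 0, 0.004], [0, 0, 0]],
    [[0.0004, 0, 0.008], [0, 0, 0]],
    [[0.0004, 0, 0.012], [0, 0, 0]],
    [[0.0004, 0, 0.013], [0, 0, 0]],
    [[0.0004, 0, 0.013], [0, 0, 0]]
  ]
}}

```text
time: 12.95
ee_pos: [0.6055, -0.1983, 0.1152]
eef_rot: [0.01, 0.966, -0.003, 0.259]
ft_force: [0.3, 0.8, -1.3]
width: 0.0245
```

```bash
python3 - <<'E'
from h import *; from bench import r
st=r.read_state();stat(st);q=[.0009,.0002,.029]
print(intube(st,q).round(4),(st["ft_force"]@tubeR(YAW)).round(1)); goins(st,q,[0,0,-.002])
E
```

```text
t 12.95 p [ 0.6055 -0.1983  0.1152] F [ 0.3  0.8 -1.3] w 0.0245 j [-0.44  0.06  0.82  2.08 -0.4   0.56  2.21]
[-0.0003 -0.      0.003 ] [-0.4  0.8 -1.3]
shift [-0.0003  0.      0.005 ] rot [-0.     0.001 -0.   ] rows>= 0.1
```

Call:
{"op": "step_arm", "data": {
  "increments": [
    [[-0.0003, 0, 0.002], [0, 0, 0]],
    [[-0.0003, 0, 0.004], [0, 0, 0]],
    [[-0.0003, 0, 0.005], [0, 0, 0]]
  ]
}}

```text
time: 13.25
ee_pos: [0.6083, -0.1983, 0.1108]
eef_rot: [0.01, 0.966, -0.003, 0.259]
ft_force: [-0.5, -0.4, -1.8]
width: 0.0244
```

```bash
python3 - <<'E'
from h import *; from bench import r
st=r.read_state();stat(st);q=[.0009,.0002,.029]
print(intube(st,q).round(4),(st["ft_force"]@tubeR(YAW)).round(1),st["torque"].round(2)); goins(st,q,[0,0,-.006])
E
```

```text
t 13.25 p [ 0.6083 -0.1983  0.1108] F [-0.5 -0.4 -1.8] w 0.0244 j [-0.44  0.07  0.81  2.07 -0.43  0.56  2.23]
[-0.      0.     -0.0021] [-1.3 -0.4 -1.3] [0.1  0.81 0.02]
shift [ 0.     -0.      0.0039] rot [-0.  0. -0.] rows>= 0.1
```

Call:
{"op": "step_arm", "data": {
  "increments": [
    [[0, 0, 0.002], [0, 0, 0]],
    [[0, 0, 0.004], [0, 0, 0]],
    [[0, 0, 0.005], [0, 0, 0]]
  ]
}}

```text
time: 13.55
ee_pos: [0.6109, -0.1983, 0.1062]
eef_rot: [0.01, 0.966, -0.003, 0.259]
ft_force: [0.4, 0.0, -1.2]
width: 0.0249
```

```bash
python3 - <<'E'
from h import *; from bench import r
st=r.read_state();stat(st);q=[.0009,.0002,.029]
print(intube(st,q).round(4),(st["ft_force"]@tubeR(YAW)).round(1),st["torque"].round(2)); goins(st,q,[0,0,-.012])
E
```

```text
t 13.55 p [ 0.6109 -0.1983  0.1062] F [ 0.4  0.  -1.2] w 0.0249 j [-0.43  0.09  0.81  2.07 -0.46  0.55  2.25]
[-0.0001  0.     -0.0074] [-0.3  0.1 -1.2] [ 0.07  0.78 -0.  ]
shift [-0.0001 -0.      0.0046] rot [-0.  0. -0.] rows>= 0.1
```

Call:
{"op": "step_arm", "data": {
  "increments": [
    [[0, 0, 0.002], [0, 0, 0]],
    [[0, 0, 0.004], [0, 0, 0]],
    [[0, 0, 0.006], [0, 0, 0]],
    [[0, 0, 0.0065], [0, 0, 0]]
  ]
}}

```text
time: 13.95
ee_pos: [0.6141, -0.1983, 0.1003]
eef_rot: [0.01, 0.966, -0.003, 0.259]
ft_force: [-0.3, -0.9, -2.2]
width: 0.0245
```

```bash
python3 - <<'E'
from h import *; from bench import r
st=r.read_state();stat(st);q=[.0009,.0002,.029]
print(intube(st,q).round(4),(st["ft_force"]@tubeR(YAW)).round(1),st["torque"].round(2)); goins(st,q,[0,0,-.016])
c=r.camera("scene");pickle.dump(c,open("scene13.pkl","wb"));crop(c,180,200,240,260,10,"pics/scene13.png")
E
```

```text
t 13.95 p [ 0.6141 -0.1983  0.1003] F [-0.3 -0.9 -2.2] w 0.0245 j [-0.42  0.11  0.8   2.07 -0.49  0.54  2.28]
[-0.0003  0.0002 -0.0141] [-1.3 -0.9 -1.8] [ 0.07  0.78 -0.03]
shift [-0.0003 -0.0002  0.0019] rot [-0. -0.  0.] rows>= 0.0
```

View pics/scene13.png

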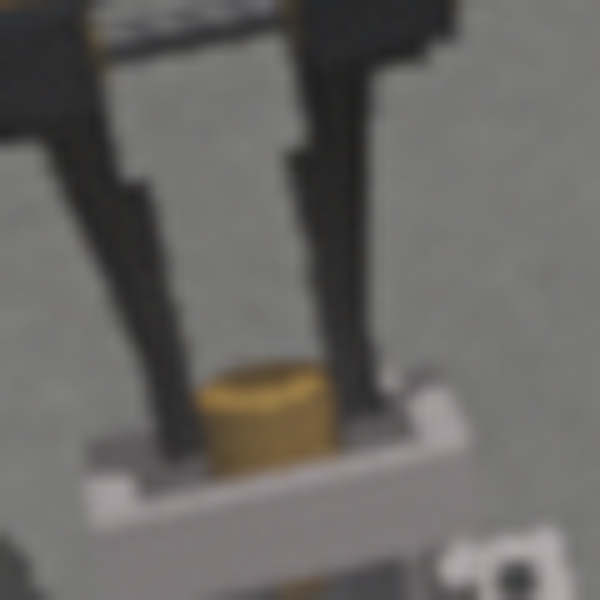

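Call:
{"op": "step_arm", "data": {
  "increments": [
    [[0, 0, 0], [0, 0, 0]],
    [[0, 0, 0], [0, 0, 0]],
    [[0, 0, 0], [0, 0, 0]],
    [[0, 0, 0], [0, 0, 0]],
    [[0, 0, 0], [0, 0, 0]]
  ],
  "hand": 0.1
}}

```text
time: 14.5
ee_pos: [0.6142, -0.1984, 0.1005]
eef_rot: [0.01, 0.966, -0.003, 0.259]
ft_force: [0.9, -0.1, -0.8]
width: 0.0389
```

```bash
python3 - <<'E'
from h import *; from bench import r
st=r.read_state();stat(st)
c=r.camera("scene");pickle.dump(c,open("scene14.pkl","wb"));crop(c,180,200,260,290,8,"pics/scene14.png")
E
```

```text
t 14.5 p [ 0.6142 -0.1984  0.1005] F [ 0.9 -0.1 -0.8] w 0.0389 j [-0.42  0.11  0.8   2.07 -0.49  0.54  2.28]
```

View pics/scene14.png

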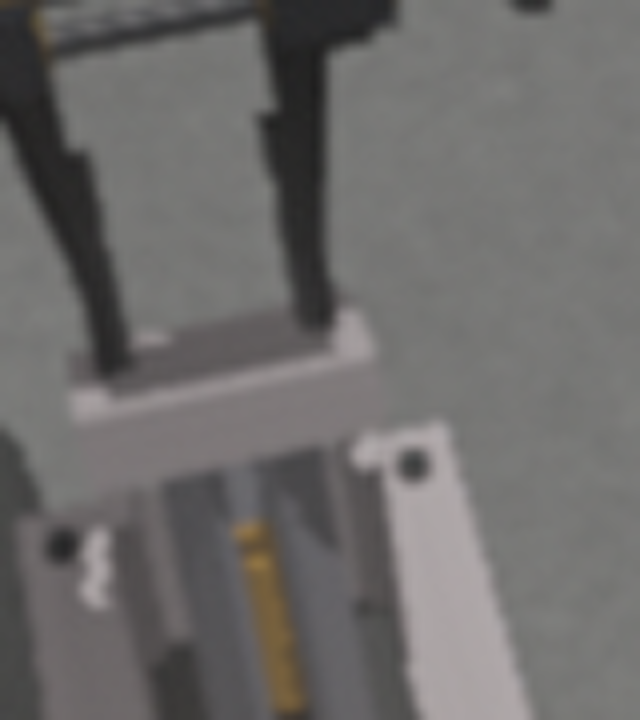

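Call:
{"op": "step_arm", "data": {
  "increments": [
    [[0, 0, -0.03], [0, 0, 0]],
    [[0, 0, -0.07], [0, 0, 0]],
    [[0, 0.03, -0.1], [0, 0.07, 0]],
    [[0, 0.075, -0.11], [0, 0.2, 0]],
    [[0, 0.12, -0.11], [0, 0.3, 0]]
  ]
}}

```text
time: 15.05
ee_pos: [0.5625, -0.0763, 0.1997]
eef_rot: [0.012, 0.994, -0.0, 0.113]
ft_force: [1.6, 0.0, -0.3]
width: 0.039
```

```bash
python3 - <<'E'
from h import *; from bench import r
st=r.read_state();stat(st); go(st,[.560,.207,.07],down(-.02))
E
```

```text
t 15.05 p [ 0.5625 -0.0763  0.1997] F [ 1.6  0.  -0.3] w 0.039 j [-0.55 -0.02  0.61  1.85  0.    1.09  1.61]
shift [0.0379 0.2829 0.1249] rot [ 0.001  0.226 -0.003] rows>= 6.2
```

Call:
{"op": "step_arm", "data": {
  "increments": [
    [[0.006, 0.045, 0.01], [0, 0.06, 0]],
    [[0.012, 0.09, 0.03], [0, 0.12, 0]],
    [[0.018, 0.14, 0.05], [0, 0.18, 0]],
    [[0.024, 0.185, 0.07], [0, 0.226, 0]],
    [[0.03, 0.225, 0.09], [0, 0.226, 0]]
  ],
  "hand": -0.1
}}

```text
time: 15.55
ee_pos: [0.5592, 0.1511, 0.1046]
eef_rot: [0.012, 1.0, 0.001, -0.001]
ft_force: [0.9, -0.4, -0.3]
width: 0.0479
```

```bash
python3 - <<'E'
from h import *; from bench import r
st=r.read_state();stat(st); go(st,[.560,.207,.03],down(-.02))
E
```

```text
t 15.55 p [0.5592 0.1511 0.1046] F [ 0.9 -0.4 -0.3] w 0.0479 j [-0.72  0.3   0.46  1.71 -0.15  1.16  1.32]
shift [0.0004 0.0558 0.0747] rot [ 0.001 -0.001 -0.003] rows>= 1.9
```

Call:
{"op": "step_arm", "data": {
  "increments": [
    [[0, 0.035, 0.03], [0, 0, 0]],
    [[0, 0.056, 0.06], [0, 0, 0]],
    [[0, 0.056, 0.075], [0, 0, 0]],
    [[0, 0.056, 0.075], [0, 0, 0]],
    [[0, 0.056, 0.075], [0, 0, 0]]
  ]
}}

```text
time: 16.05
ee_pos: [0.5612, 0.2056, 0.0305]
eef_rot: [0.013, 1.0, 0.0, -0.0]
ft_force: [0.2, -0.3, 0.6]
width: 0.0481
```

```bash
python3 - <<'E'
from h import *; from bench import r
st=r.read_state();stat(st); go(st,[.560,.207,-.009],down(-.02))
c=r.camera("scene");pickle.dump(c,open("scene15.pkl","wb"));crop(c,330,130,430,240,6,"pics/scene15.png")
E
```

```text
t 16.05 p [0.5612 0.2056 0.0305] F [ 0.2 -0.3  0.6] w 0.0481 j [-0.76  0.42  0.41  1.73 -0.19  1.04  1.27]
shift [0.0012 0.0013 0.0395] rot [ 0.001 -0.001 -0.005] rows>= 0.8
```

View pics/scene15.png

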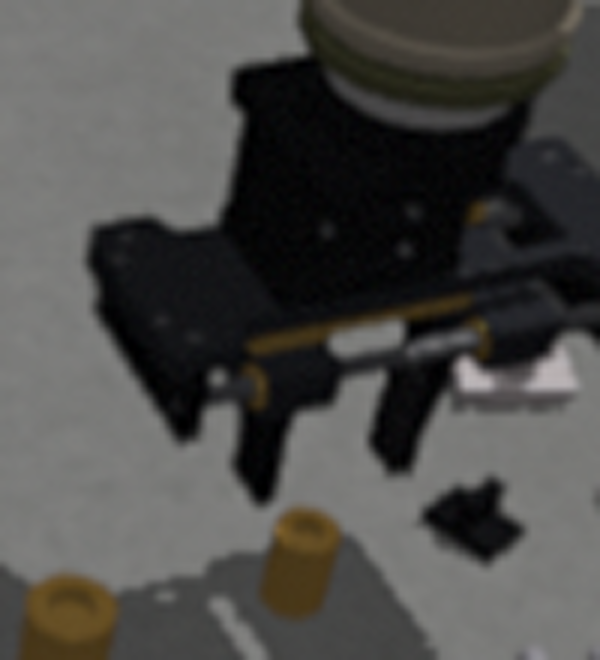

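Call:
{"op": "step_arm", "data": {
  "increments": [
    [[0.001, 0, 0.02], [0, 0, -0.005]],
    [[0.001, 0, 0.037], [0, 0, -0.005]],
    [[0.001, 0, 0.0395], [0, 0, -0.005]],
    [[0.001, 0, 0.0395], [0, 0, -0.005]]
  ]
}}

```text
time: 16.5
ee_pos: [0.5613, 0.2054, -0.0073]
eef_rot: [0.011, 1.0, 0.001, 0.001]
ft_force: [0.3, -0.1, 0.3]
width: 0.0479
```

Call:
{"op": "step_arm", "data": {
  "increments": [
    [[0, 0, 0], [0, 0, 0]],
    [[0, 0, 0], [0, 0, 0]],
    [[0, 0, 0], [0, 0, 0]],
    [[0, 0, 0], [0, 0, 0]]
  ],
  "hand": 1,
  "grip_force": 25
}}

```text
time: 16.9
ee_pos: [0.5616, 0.2056, -0.0068]
eef_rot: [0.011, 1.0, 0.001, 0.001]
ft_force: [0.1, -0.3, 2.5]
width: 0.0251
```

```bash
python3 - <<'E'
from h import *; from bench import r
st=r.read_state();stat(st)
c=r.camera("scene");pickle.dump(c,open("scene16.pkl","wb"));crop(c,340,170,410,240,8,"pics/scene16.png")
E
```

```text
t 16.9 p [ 0.5616  0.2056 -0.0068] F [ 0.1 -0.3  2.5] w 0.0251 j [-0.75  0.47  0.4   1.75 -0.22  0.96  1.29]
```

View pics/scene16.png

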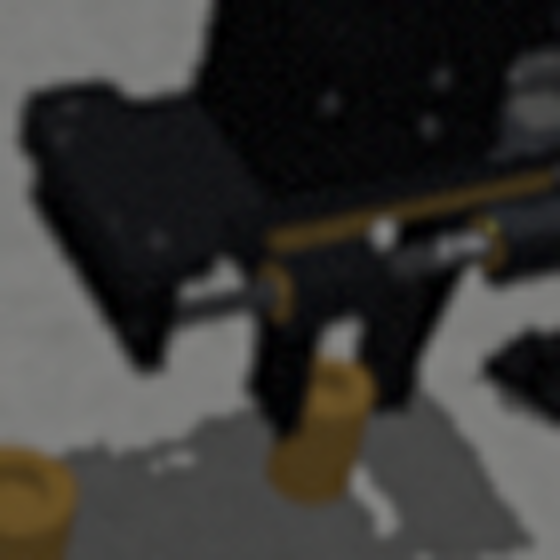

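Call:
{"op": "step_arm", "data": {
  "increments": [
    [[0, 0, -0.02], [0, 0, 0]],
    [[0, 0, -0.06], [0, 0, 0]],
    [[0, 0, -0.11], [0, 0, 0]],
    [[0, -0.03, -0.16], [0, 0, 0]],
    [[0, -0.07, -0.2], [0, 0, 0]]
  ],
  "grip_force": 35
}}

```text
time: 17.45
ee_pos: [0.5598, 0.1464, 0.1846]
eef_rot: [0.009, 1.0, 0.002, 0.002]
ft_force: [1.1, 0.9, -1.6]
width: 0.0246
```

```bash
python3 - <<'E'
from h import *; from bench import r
st=r.read_state();stat(st); goins(st,[.001,0,.031],[0,0,.075])
E
```

```text
t 17.45 p [0.5598 0.1464 0.1846] F [ 1.1  0.9 -1.6] w 0.0246 j [-0.74  0.23  0.48  1.62 -0.11  1.32  1.31]
shift [-0.0152 -0.3435  0.0041] rot [ 0.004 -0.52   0.002] rows>= 6.9
```

Call:
{"op": "step_arm", "data": {
  "increments": [
    [[0, -0.045, -0.005], [0, -0.05, 0]],
    [[0, -0.095, -0.01], [0, -0.12, 0]],
    [[0, -0.14, -0.015], [0, -0.2, 0]],
    [[0, -0.19, -0.015], [0, -0.27, 0]],
    [[0, -0.235, -0.015], [0, -0.35, 0]]
  ]
}}

```text
time: 17.95
ee_pos: [0.5552, -0.091, 0.1991]
eef_rot: [0.009, 0.984, 0.0, 0.177]
ft_force: [1.2, -1.5, -0.5]
width: 0.0242
```

```bash
python3 - <<'E'
from h import *; from bench import r
st=r.read_state();stat(st); goins(st,[.001,0,.031],[0,0,.075]);goins(st,[.001,0,.031],[0,0,.03])
E
```

```text
t 17.95 p [ 0.5552 -0.091   0.1991] F [ 1.2 -1.5 -0.5] w 0.0242 j [-0.58 -0.17  0.63  1.99  0.1   0.94  1.56]
shift [-0.0079 -0.1061  0.0236] rot [ 0.004 -0.167  0.001] rows>= 2.2
shift [-0.0153 -0.1063  0.0679] rot [ 0.004 -0.167  0.001] rows>= 2.5
```

Call:
{"op": "step_arm", "data": {
  "increments": [
    [[-0.003, -0.045, 0.008], [0, -0.08, 0]],
    [[-0.006, -0.085, 0.016], [0, -0.14, 0]],
    [[-0.008, -0.106, 0.024], [0.004, -0.167, 0.001]],
    [[-0.013, -0.106, 0.05], [0.004, -0.167, 0.001]],
    [[-0.015, -0.106, 0.068], [0.004, -0.167, 0.001]]
  ]
}}

```text
time: 18.45
ee_pos: [0.5909, -0.1985, 0.1397]
eef_rot: [0.011, 0.966, -0.002, 0.259]
ft_force: [1.3, 1.6, -2.2]
width: 0.0244
```

Call:
{"op": "step_arm", "data": {
  "increments": [
    [[0, 0, 0], [0, 0, 0]],
    [[0, 0, 0], [0, 0, 0]]
  ]
}}

```text
time: 18.65
ee_pos: [0.5903, -0.1985, 0.1394]
eef_rot: [0.011, 0.966, -0.003, 0.258]
ft_force: [0.2, 0.5, -1.2]
width: 0.0247
```

```bash
python3 - <<'E'
from fit import *; from bench import r
st=r.read_state();stat(st); goins(st,[.001,0,.031],[0,0,.015])
for n in("scene","top"):
    c=r.camera(n); pickle.dump(c,open(f"{n}17.pkl","wb"))
q=np.array([.001,0,.031])
M=tubeR(YAW);Rc=R.from_quat(st["eef_rot"]).as_matrix();b=st["ee_pos"]-OFF*Rc[:,2]+Rc@q
for n,bx in(("top17",(330,170,380,215,12)),("scene17",(180,195,240,255,10))):
    c=load(n);x0,y0,x1,y1,s=bx
    im=cv2.resize(c["pixels"][y0:y1,x0:x1],None,fx=s,fy=s,interpolation=cv2.INTER_CUBIC)
    hh=cylhull(c,b,-Rc[:,2]); print(n,hh.min(0),hh.max(0))
    h=cv2.convexHull(((hh-[x0,y0]+.5)*s).astype(np.float32)).astype(int);cv2.polylines(im,[h],1,(0,0,255),1)
    w=((proj(c,L@M.T+O)-[x0,y0]+.5)*s).astype(int)
    cv2.polylines(im,[w[:4]],1,(0,255,0),1);cv2.polylines(im,[w[4:]],1,(255,0,0),1)
    cv2.imwrite(f"pics/{n}.png",im)
pickle.dump(st,open("st17.pkl","wb"))
E
```

```text
t 18.65 p [ 0.5903 -0.1985  0.1394] F [ 0.2  0.5 -1.2] w 0.0247 j [-0.65 -0.06  1.    2.09 -0.21  0.6   2.05]
shift [-0.0015  0.0008  0.0146] rot [-0.    -0.001 -0.002] rows>= 0.3
top17 [350.46778474 194.50436444] [364.71876536 212.18871589]
scene17 [193.13296463 212.46207206] [211.24515304 237.40247974]
```

View pics/top17.png

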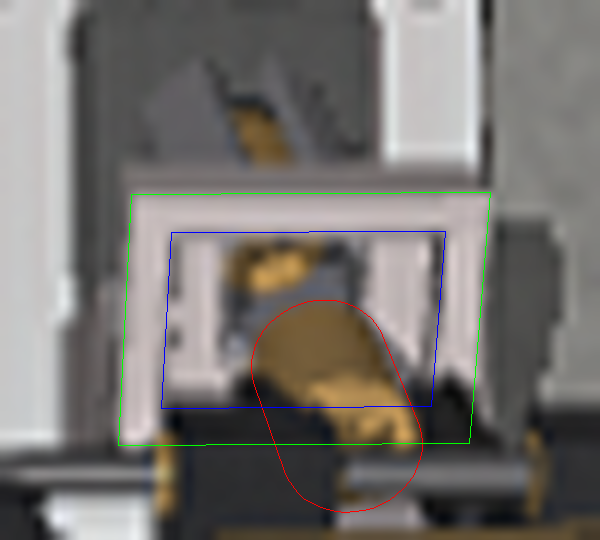

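View pics/scene17.png

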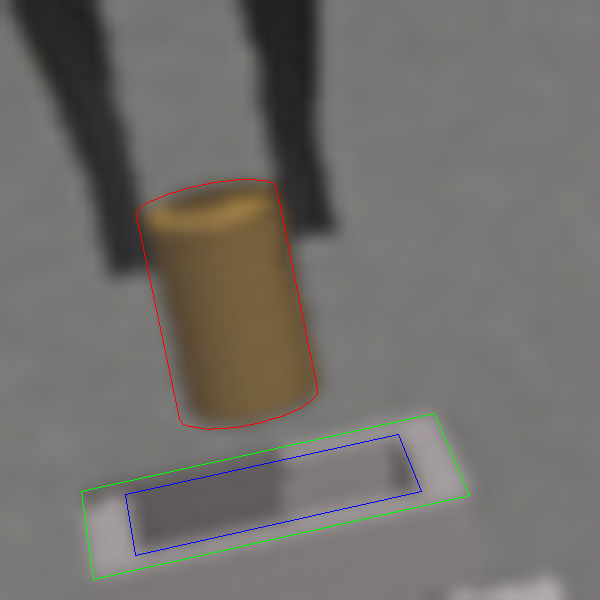

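```bash
python3 - <<'E'
from fit import *
st=pickle.load(open("st17.pkl","rb"))
tiltscan(st,load("top17"),load("scene17"),(347,193,366,204),(188,220,220,242),.038,(-3,0,3))
E
```

```text
-3 [ 0.95  1.22 30.23] 8.25 9.78
0 [ 1.06  1.26 29.6 ] 7.93 9.59
3 [ 1.25  1.38 29.19] 8.02 9.31
```

```bash
python3 - <<'E'
from fit import *
st=pickle.load(open("st17.pkl","rb"))
for w in((347,195,366,204),(347,196,366,203)): tiltscan(st,load("top17"),load("scene17"),w,(188,220,220,242),.038,(0,))
Rc=R.from_quat(st["eef_rot"]).as_matrix();g=st["ee_pos"]-.038*Rc[:,2]
for y in(-1,0,1,2): print(y,[round(silcost(c,w,g+Rc@np.array([.001,y*1e-3,.03]),-Rc[:,2]),2) for c,w in((load("top17"),(347,196,366,204)),(load("scene17"),(188,222,220,242)))])
E
```

```text
0 [ 1.06  1.26 29.6 ] 0.89 9.59
0 [ 1.54  1.33 29.82] 0.7 9.39
-1 [np.float64(7.24), np.float64(27.91)]
0 [np.float64(3.13), np.float64(15.91)]
1 [np.float64(0.83), np.float64(9.39)]
2 [np.float64(2.9), np.float64(9.31)]
```

```bash
python3 - <<'E'
from h import *; from bench import r
st=r.read_state();stat(st);q=[.0012,.0012,.0297];print(intube(st,q).round(4)); goins(st,q,[0,0,.004])
E
```

```text
t 18.75 p [ 0.5908 -0.1986  0.1404] F [-0.4  0.4 -1.1] w 0.0245 j [-0.65 -0.06  1.    2.08 -0.21  0.6   2.05]
[-0.0006  0.0004  0.0315]
shift [-0.0006 -0.0004  0.0275] rot [ 0.     0.001 -0.003] rows>= 0.6
```

Call:
{"op": "step_arm", "data": {
  "increments": [
    [[-0.0006, -0.0004, 0.006], [0, 0.001, -0.003]],
    [[-0.0006, -0.0004, 0.012], [0, 0.001, -0.003]],
    [[-0.0006, -0.0004, 0.018], [0, 0.001, -0.003]],
    [[-0.0006, -0.0004, 0.024], [0, 0.001, -0.003]],
    [[-0.0006, -0.0004, 0.027], [0, 0.001, -0.003]]
  ]
}}

```text
time: 19.25
ee_pos: [0.6051, -0.199, 0.1178]
eef_rot: [0.01, 0.966, -0.002, 0.259]
ft_force: [0.5, 0.4, -1.5]
width: 0.0248
```

```bash
python3 - <<'E'
from h import *; from bench import r
st=r.read_state();stat(st);q=[.0012,.0012,.0297];print(intube(st,q).round(4)); goins(st,q,[0,0,-.002])
E
```

```text
t 19.25 p [ 0.6051 -0.199   0.1178] F [ 0.5  0.4 -1.5] w 0.0248 j [-0.65  0.06  1.04  2.08 -0.43  0.57  2.24]
[0.0004 0.0002 0.0048]
shift [ 0.0004 -0.0002  0.0068] rot [0.001 0.001 0.   ] rows>= 0.1
```

Call:
{"op": "step_arm", "data": {
  "increments": [
    [[0.0004, -0.0002, 0.002], [0, 0, 0]],
    [[0.0004, -0.0002, 0.004], [0, 0, 0]],
    [[0.0004, -0.0002, 0.006], [0, 0, 0]],
    [[0.0004, -0.0002, 0.008], [0, 0, 0]]
  ]
}}

```text
time: 19.65
ee_pos: [0.6089, -0.1993, 0.1108]
eef_rot: [0.01, 0.966, -0.002, 0.259]
ft_force: [0.2, 0.0, -1.5]
width: 0.0244
```

```bash
python3 - <<'E'
from h import *; from bench import r
st=r.read_state();stat(st);q=[.0012,.0012,.0297];print(intube(st,q).round(4),(st["ft_force"]@tubeR(YAW)).round(1),st["torque"].round(2)); goins(st,q,[0,0,-.014])
E
```

```text
t 19.65 p [ 0.6089 -0.1993  0.1108] F [ 0.2  0.  -1.5] w 0.0244 j [-0.63  0.09  1.03  2.08 -0.49  0.57  2.29]
[ 0.0002  0.     -0.0032] [-0.6  0.  -1.3] [ 0.07  0.79 -0.  ]
shift [ 0.0002 -0.0001  0.0108] rot [0.001 0.001 0.   ] rows>= 0.2
```

Call:
{"op": "step_arm", "data": {
  "increments": [
    [[0.0002, 0, 0.003], [0, 0, 0]],
    [[0.0002, 0, 0.006], [0, 0, 0]],
    [[0.0002, 0, 0.009], [0, 0, 0]],
    [[0.0002, 0, 0.011], [0, 0, 0]]
  ]
}}

```text
time: 20.05
ee_pos: [0.6143, -0.1993, 0.1008]
eef_rot: [0.01, 0.966, -0.002, 0.259]
ft_force: [0.5, 0.2, -0.5]
width: 0.0244
```

```bash
python3 - <<'E'
from h import *; from bench import r
st=r.read_state();stat(st);q=[.0012,.0012,.0297];print(intube(st,q).round(4),(st["ft_force"]@tubeR(YAW)).round(1),st["torque"].round(2))
E
```

```text
t 20.05 p [ 0.6143 -0.1993  0.1008] F [ 0.5  0.2 -0.5] w 0.0244 j [-0.59  0.14  1.    2.08 -0.57  0.56  2.35]
[-0.0001  0.0001 -0.0145] [ 0.1  0.2 -0.7] [ 0.12  0.73 -0.02]
```

Call:
{"op": "step_arm", "data": {
  "increments": [
    [[0, 0, 0], [0, 0, 0]],
    [[0, 0, 0], [0, 0, 0]],
    [[0, 0, 0], [0, 0, 0]],
    [[0, 0, 0], [0, 0, 0]]
  ],
  "hand": 0.1
}}

```text
time: 20.45
ee_pos: [0.6144, -0.1994, 0.101]
eef_rot: [0.01, 0.966, -0.002, 0.26]
ft_force: [-0.3, -0.8, -0.2]
width: 0.0383
```

Call:
{"op": "step_arm", "data": {
  "increments": [
    [[0, 0, -0.03], [0, 0, 0]],
    [[0, 0, -0.07], [0, 0, 0]],
    [[0, 0.03, -0.1], [0, 0.07, 0]],
    [[0, 0.075, -0.11], [0, 0.2, 0]],
    [[0, 0.12, -0.11], [0, 0.3, 0]]
  ]
}}

```text
time: 20.95
ee_pos: [0.5629, -0.0774, 0.2018]
eef_rot: [0.011, 0.993, 0.001, 0.115]
ft_force: [1.3, -1.1, -0.1]
width: 0.0394
```

```bash
python3 - <<'E'
from h import *; from bench import r
st=r.read_state();stat(st)
for n in("scene","top"):
    c=r.camera(n); pickle.dump(c,open(f"{n}18.pkl","wb"))
crop(load("scene18"),180,200,260,290,7,"pics/scene18.png")
crop(load("top18"),330,150,380,215,9,"pics/top18.png")
crop(load("top18"),125,235,165,275,15,"pics/blk_t.png")
crop(load("scene18"),395,165,435,205,15,"pics/blk_s.png")
E
```

```text
t 20.95 p [ 0.5629 -0.0774  0.2018] F [ 1.3 -1.1 -0.1] w 0.0394 j [-0.72 -0.04  0.79  1.85  0.01  1.09  1.61]
```

View pics/scene18.png

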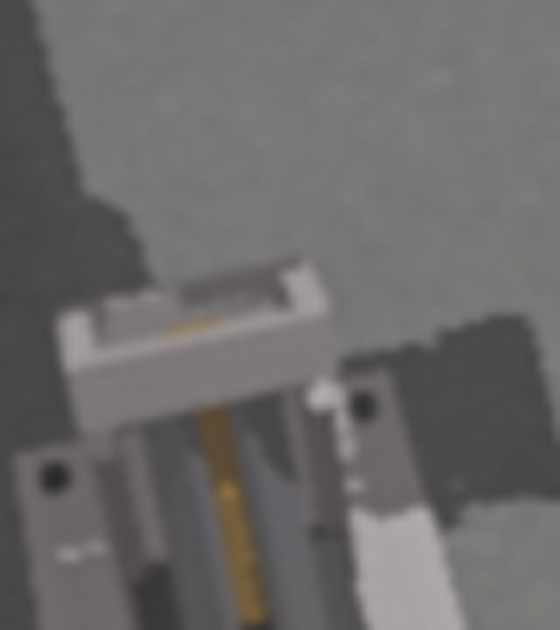

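View pics/top18.png

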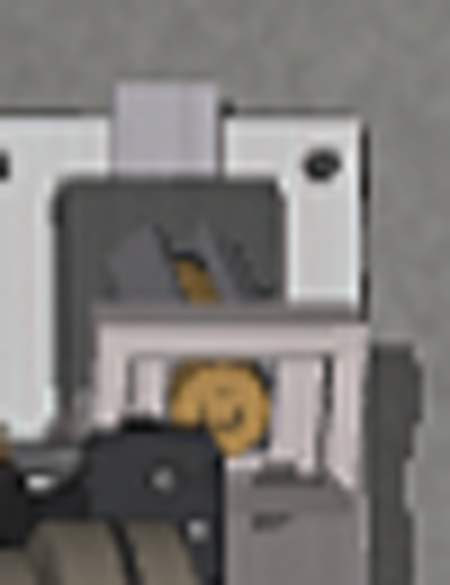

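View pics/blk_t.png

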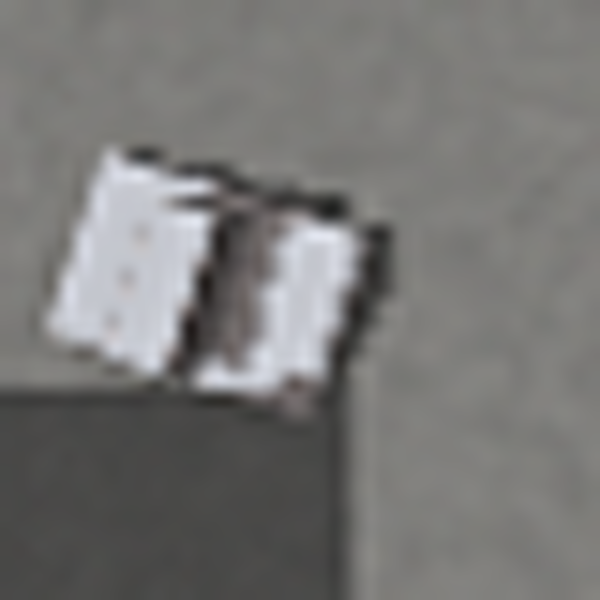

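View pics/blk_s.png

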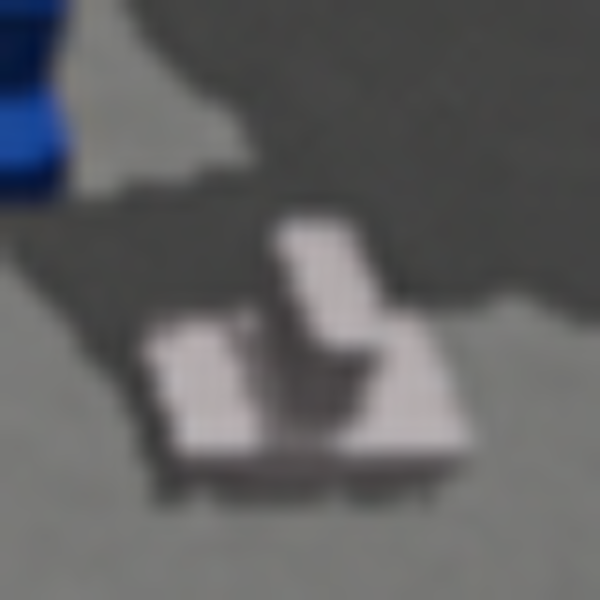

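```bash
cat > blk.py <<'E'
from fit import *
P=np.array([(a*.017,b*.025,.012) for a,b in sg]);Rb=np.array([(a*.015,b*.006,.034) for a,b in sg])
def bl(p): return np.r_[P,Rb]@R.from_euler("z",p[2]).as_matrix().T+[p[0],p[1],0]
t=load("top0");s=load("scene0")
# order (+,+),(+,-),(-,-),(-,+)
s_pl=[K(x,y,15,395,165) for x,y in[(472,450),(185,452),(145,345),(412,312)]]
s_rb=[K(x,y,15,395,165) for x,y in[(385,335),(318,350),(275,222),(350,220)]]
t_pl=[K(x,y,15,125,235) for x,y in[(110,150),(365,225),(308,400),(48,325)]]
def res(p,full=False):
    w=bl(p);a=proj(s,w)-np.r_[s_pl,s_rb];b=proj(t,w[:4])-t_pl
    return (a,b) if full else np.r_[a.ravel(),b.ravel()]
f=least_squares(res,[.47,.34,-.3],loss="soft_l1",f_scale=.5)
if __name__=="__main__":
    print(f.x,np.degrees(f.x[2]));print(*[v.round(2).tolist() for v in res(f.x,1)])
    for n,bx in(("top18",(125,235,165,275,15)),("scene18",(395,165,435,205,15))):
        c=load(n);x0,y0,x1,y1,q=bx
        im=cv2.resize(c["pixels"][y0:y1,x0:x1],None,fx=q,fy=q,interpolation=cv2.INTER_CUBIC)
        w=((proj(c,bl(f.x))-[x0,y0]+.5)*q).astype(int)
        cv2.polylines(im,[w[:4]],1,(0,255,0),1);cv2.polylines(im,[w[4:]],1,(0,0,255),1);cv2.imwrite(f"pics/b{n}.png",im)
E
python3 blk.py; python3 - <<'E'
import cv2,numpy as np
cv2.imwrite("pics/bb.png",np.hstack([cv2.resize(cv2.imread("pics/b%s18.png"%n),(400,400)) for n in("top","scene")]))
E
```

```text
[ 0.47618897  0.35746141 -0.30117773] -17.256212583374428
[[-0.09, -0.43], [-0.14, -0.37], [-0.62, -1.9], [0.33, 0.12], [0.31, 0.37], [0.11, -0.59], [-0.03, 0.33], [-0.46, 0.42]] [[-0.48, -0.67], [0.03, -0.43], [0.15, 0.29], [-0.03, -0.01]]
```

View pics/bb.png

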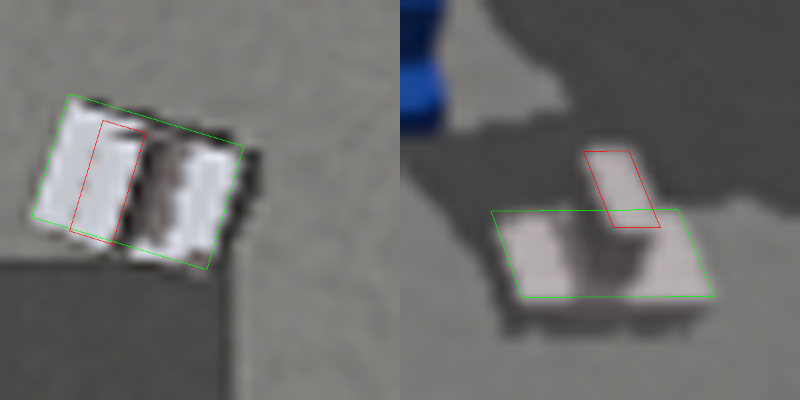

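```bash
python3 - <<'E'
from h import *; from bench import r
st=r.read_state();stat(st); go(st,[.4747,.359,.06],down(-.301))
E
```

```text
t 21.05 p [ 0.5643 -0.0702  0.1973] F [-0.4 -0.7 -1.2] w 0.0391 j [-0.73 -0.03  0.78  1.85  0.01  1.08  1.61]
shift [0.1218 0.4282 0.1133] rot [0.033 0.222 0.29 ] rows>= 9.2
```

Call:
{"op": "step_arm", "data": {
  "increments": [
    [[0.014, 0.047, 0.005], [0, 0.07, 0.03]],
    [[0.027, 0.094, 0.01], [0.01, 0.14, 0.06]],
    [[0.04, 0.141, 0.02], [0.02, 0.2, 0.1]],
    [[0.054, 0.188, 0.03], [0.03, 0.22, 0.15]],
    [[0.067, 0.235, 0.045], [0.033, 0.222, 0.2]]
  ],
  "hand": -0.1
}}

```text
time: 21.55
ee_pos: [0.5124, 0.1614, 0.1403]
eef_rot: [0.107, 0.994, -0.005, 0.001]
ft_force: [0.4, -0.5, 0.7]
width: 0.0479
```

```bash
python3 - <<'E'
from h import *; from bench import r
st=r.read_state();stat(st); go(st,[.4747,.359,.04],down(-.301))
E
```

```text
t 21.55 p [0.5124 0.1614 0.1403] F [ 0.4 -0.5  0.7] w 0.0479 j [-0.95  0.18  0.62  1.78 -0.1   1.22  1.06]
shift [0.079  0.1862 0.0982] rot [-0.01   0.003  0.087] rows>= 4.5
```

Call:
{"op": "step_arm", "data": {
  "increments": [
    [[0.017, 0.045, 0.01], [0, 0, 0.04]],
    [[0.035, 0.09, 0.03], [0, 0, 0.07]],
    [[0.055, 0.135, 0.05], [-0.01, 0, 0.087]],
    [[0.079, 0.175, 0.075], [-0.01, 0.003, 0.087]],
    [[0.079, 0.186, 0.098], [-0.01, 0.003, 0.087]]
  ]
}}

```text
time: 22.05
ee_pos: [0.4722, 0.3641, 0.0394]
eef_rot: [0.147, 0.989, 0.001, -0.0]
ft_force: [-0.5, 0.7, 0.5]
width: 0.0476
```

Call:
{"op": "step_arm", "data": {
  "increments": [
    [[0, 0, 0], [0, 0, 0]]
  ]
}}

```text
time: 22.15
ee_pos: [0.4693, 0.3652, 0.0355]
eef_rot: [0.145, 0.989, -0.001, -0.002]
ft_force: [-0.9, -1.1, -0.1]
width: 0.0481
```

```bash
python3 - <<'E'
from h import *; from bench import r
st=r.read_state();stat(st); go(st,[.4747,.359,-.022],down(-.301))
c=r.camera("scene");pickle.dump(c,open("scene19.pkl","wb"));crop(c,380,110,450,210,7,"pics/scene19.png")
E
```

```text
t 22.15 p [0.4693 0.3652 0.0355] F [-0.9 -1.1 -0.1] w 0.0481 j [-1.13  0.42  0.49  1.73 -0.22  1.05  0.72]
shift [-0.0072 -0.0043  0.0575] rot [-0.002 -0.003  0.011] rows>= 1.2
```

View pics/scene19.png

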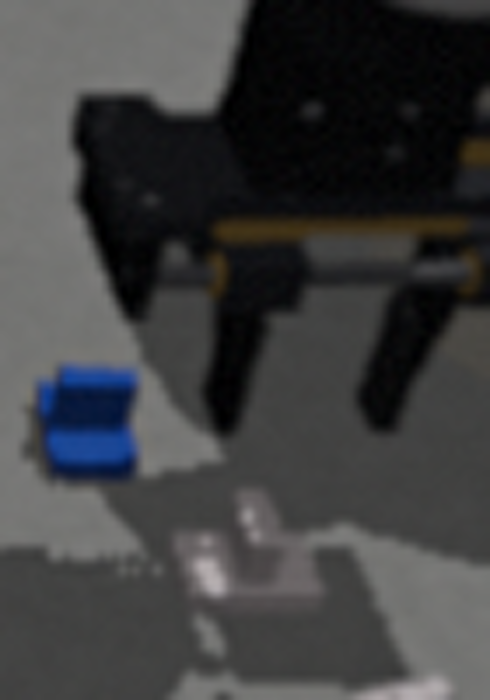

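Call:
{"op": "step_arm", "data": {
  "increments": [
    [[-0.007, -0.004, 0.005], [-0.002, -0.003, 0.011]],
    [[-0.007, -0.004, 0.015], [-0.002, -0.003, 0.011]],
    [[-0.007, -0.004, 0.03], [-0.002, -0.003, 0.011]],
    [[-0.007, -0.004, 0.045], [-0.002, -0.003, 0.011]],
    [[-0.007, -0.004, 0.05], [-0.002, -0.003, 0.011]]
  ]
}}

```text
time: 22.7
ee_pos: [0.4749, 0.3578, -0.0146]
eef_rot: [0.151, 0.989, -0.0, -0.0]
ft_force: [-0.6, -0.5, 0.4]
width: 0.0479
```

```bash
python3 - <<'E'
from h import *; from bench import r
st=r.read_state();stat(st); go(st,[.4747,.359,-.023],down(-.301))
c=r.camera("scene");pickle.dump(c,open("scene20.pkl","wb"));crop(c,380,130,450,210,8,"pics/scene20.png")
E
```

```text
t 22.7 p [ 0.4749  0.3578 -0.0146] F [-0.6 -0.5  0.4] w 0.0479 j [-1.1   0.49  0.47  1.76 -0.26  0.95  0.74]
shift [0.0006 0.0011 0.0084] rot [-0.001 -0.    -0.002] rows>= 0.2
```

View pics/scene20.png

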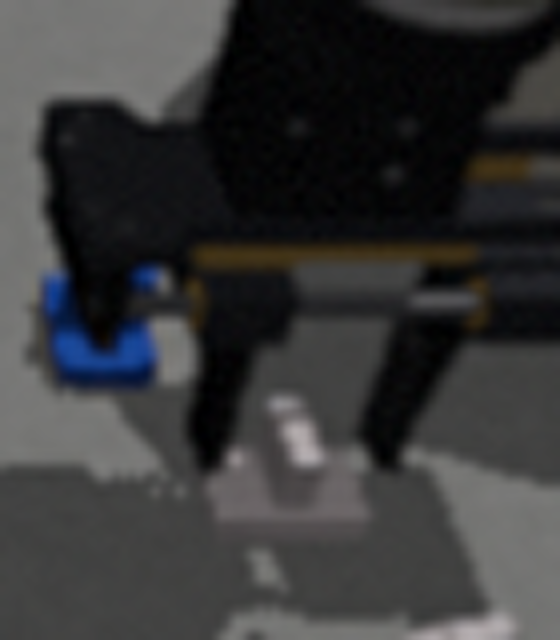

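Call:
{"op": "step_arm", "data": {
  "increments": [
    [[0.0005, 0.001, 0.003], [0, 0, -0.002]],
    [[0.0005, 0.001, 0.006], [0, 0, -0.002]],
    [[0.0005, 0.001, 0.0085], [0, 0, -0.002]],
    [[0.0005, 0.001, 0.0085], [0, 0, -0.002]]
  ]
}}

```text
time: 23.15
ee_pos: [0.4747, 0.3589, -0.0233]
eef_rot: [0.15, 0.989, -0.001, -0.0]
ft_force: [0.0, 0.1, 0.3]
width: 0.048
```

Call:
{"op": "step_arm", "data": {
  "increments": [
    [[0, 0, 0], [0, 0, 0]],
    [[0, 0, 0], [0, 0, 0]],
    [[0, 0, 0], [0, 0, 0]],
    [[0, 0, 0], [0, 0, 0]],
    [[0, 0, 0], [0, 0, 0]]
  ],
  "hand": 1,
  "grip_force": 30
}}

```text
time: 23.65
ee_pos: [0.4747, 0.3589, -0.0232]
eef_rot: [0.15, 0.989, -0.001, -0.0]
ft_force: [-0.2, -0.1, 0.3]
width: 0.0156
```

```bash
python3 - <<'E'
from h import *; from bench import r
st=r.read_state();stat(st)
c=r.camera("scene");pickle.dump(c,open("scene21.pkl","wb"));crop(c,380,130,450,210,8,"pics/scene21.png")
E
```

```text
t 23.65 p [ 0.4747  0.3589 -0.0232] F [-0.2 -0.1  0.3] w 0.0156 j [-1.1   0.5   0.47  1.77 -0.27  0.94  0.75]
```

View pics/scene21.png

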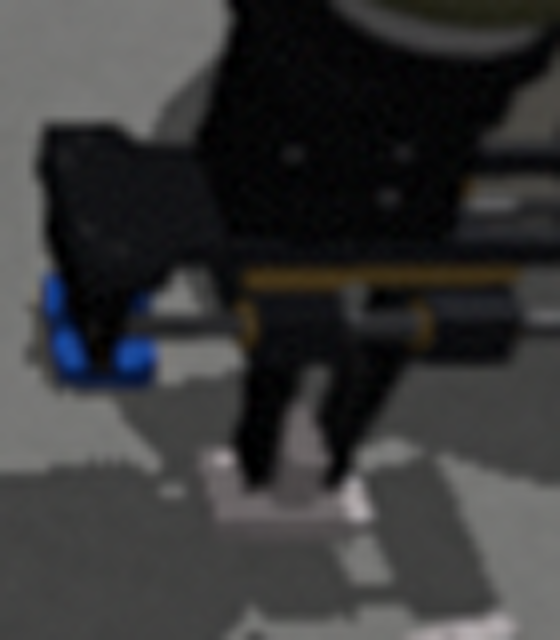

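Call:
{"op": "step_arm", "data": {
  "increments": [
    [[0, 0, 0], [0, 0, 0]],
    [[0, 0, 0], [0, 0, 0]],
    [[0, 0, 0], [0, 0, 0]]
  ],
  "grip_force": 45
}}

```text
time: 24.0
ee_pos: [0.4747, 0.3589, -0.0232]
eef_rot: [0.15, 0.989, -0.001, -0.0]
ft_force: [-0.1, 0.8, 0.8]
width: 0.0117
```

Call:
{"op": "step_arm", "data": {
  "increments": [
    [[0, 0, -0.02], [0, 0, 0]],
    [[0, 0, -0.06], [0, 0, 0]],
    [[0, 0, -0.11], [0, 0, 0]],
    [[-0.01, -0.03, -0.16], [0, 0, 0]],
    [[-0.02, -0.07, -0.19], [0, 0, 0]]
  ]
}}

```text
time: 24.5
ee_pos: [0.4738, 0.295, 0.1634]
eef_rot: [0.148, 0.989, 0.0, 0.001]
ft_force: [0.4, -1.0, -0.3]
width: 0.0115
```

```bash
python3 - <<'E'
from h import *; from bench import r
st=r.read_state();stat(st); goins(st,[0,0,.015],[0,0,.09])
E
```

```text
t 24.5 p [0.4738 0.295  0.1634] F [ 0.4 -1.  -0.3] w 0.0115 j [-1.13  0.21  0.56  1.7  -0.11  1.27  0.73]
shift [-0.235  -0.4429 -0.0149] rot [-0.072 -0.519 -0.271] rows>= 10.0
```

Call:
{"op": "step_arm", "data": {
  "increments": [
    [[-0.023, -0.044, -0.005], [-0.005, -0.05, -0.03]],
    [[-0.047, -0.088, -0.015], [-0.015, -0.1, -0.06]],
    [[-0.07, -0.133, -0.02], [-0.02, -0.155, -0.08]],
    [[-0.094, -0.177, -0.02], [-0.03, -0.21, -0.11]],
    [[-0.118, -0.22, -0.02], [-0.036, -0.26, -0.135]]
  ]
}}

```text
time: 25.0
ee_pos: [0.5218, 0.0495, 0.1834]
eef_rot: [0.08, 0.988, -0.001, 0.133]
ft_force: [0.4, -0.4, -0.4]
width: 0.0115
```

```bash
python3 - <<'E'
from h import *; from bench import r
st=r.read_state();stat(st); goins(st,[0,0,.015],[0,0,.09])
E
```

```text
t 25.0 p [0.5218 0.0495 0.1834] F [ 0.4 -0.4 -0.4] w 0.0115 j [-1.   -0.2   0.68  2.    0.26  1.05  1.  ]
shift [-0.0818 -0.2364  0.023 ] rot [-0.035 -0.257 -0.134] rows>= 5.0
```

Call:
{"op": "step_arm", "data": {
  "increments": [
    [[-0.016, -0.047, 0], [-0.007, -0.05, -0.027]],
    [[-0.033, -0.095, 0], [-0.014, -0.1, -0.054]],
    [[-0.05, -0.142, 0.005], [-0.021, -0.155, -0.08]],
    [[-0.066, -0.19, 0.015], [-0.028, -0.205, -0.107]],
    [[-0.082, -0.236, 0.023], [-0.035, -0.257, -0.134]]
  ]
}}

```text
time: 25.5
ee_pos: [0.5679, -0.1959, 0.178]
eef_rot: [0.01, 0.966, -0.002, 0.26]
ft_force: [1.3, -0.5, 1.1]
width: 0.0122
```

Call:
{"op": "step_arm", "data": {
  "increments": [
    [[0, 0, 0], [0, 0, 0]]
  ]
}}

```text
time: 25.6
ee_pos: [0.5658, -0.2041, 0.1763]
eef_rot: [0.016, 0.965, -0.002, 0.26]
ft_force: [-0.1, 0.6, -1.1]
width: 0.0116
```

```bash
python3 - <<'E'
from h import *; from bench import r
st=r.read_state();stat(st); goins(st,[0,0,.015],[0,0,.03])
E
```

```text
t 25.6 p [ 0.5658 -0.2041  0.1763] F [-0.1  0.6 -1.1] w 0.0116 j [-0.92 -0.43  1.12  2.09  0.4   0.75  1.57]
shift [-0.0028  0.007   0.0598] rot [-0.002  0.003 -0.011] rows>= 1.2
```

Call:
{"op": "step_arm", "data": {
  "increments": [
    [[-0.0028, 0.007, 0.015], [-0.002, 0.003, -0.011]],
    [[-0.0028, 0.007, 0.035], [-0.002, 0.003, -0.011]],
    [[-0.0028, 0.007, 0.055], [-0.002, 0.003, -0.011]],
    [[-0.0028, 0.007, 0.06], [-0.002, 0.003, -0.011]],
    [[-0.0028, 0.007, 0.06], [-0.002, 0.003, -0.011]]
  ]
}}

```text
time: 26.1
ee_pos: [0.5983, -0.1965, 0.1257]
eef_rot: [0.01, 0.966, -0.002, 0.258]
ft_force: [-0.2, 1.4, -0.7]
width: 0.0117
```

```bash
cat > bv.py <<'E'
from blk import *; from bench import r
import sys
n_=sys.argv[1]
st=r.read_state();stat(st); goins(st,[0,0,.015],[0,0,.02]);print(intube(st,[0,0,.015]).round(4),(st["ft_force"]@tubeR(YAW)).round(1))
pickle.dump(st,open(f"st{n_}.pkl","wb"))
Rc=R.from_quat(st["eef_rot"]).as_matrix()
# block axes in tool: block x = -tool x (or half turn), y=tool y, z=-tool z ; origin at tip+.015 z
B=np.c_[-Rc[:,0],Rc[:,1],-Rc[:,2]];o=st["ee_pos"]-OFF*Rc[:,2]+Rc@np.array([0,0,.015])
P4=np.array([(a*.015,b*.023,0) for a,b in sg])
PM=np.array([(a*.017,b*.025,.004) for a,b in sg])
ims=[]
for n,bx in(("top",(325,165,385,225,8)),("scene",(180,195,240,255,8))):
    c=r.camera(n);pickle.dump(c,open(f"{n}{n_}.pkl","wb"));x0,y0,x1,y1,q=bx
    im=cv2.resize(c["pixels"][y0:y1,x0:x1],None,fx=q,fy=q,interpolation=cv2.INTER_CUBIC)
    raw=im.copy()
    for pts,col in((P,(0,255,255)),(Rb,(0,0,255)),(PM,(255,0,255))):
        w=((proj(c,pts@B.T+o)-[x0,y0]+.5)*q).astype(int);cv2.polylines(im,[w],1,col,1)
    w=((proj(c,L@tubeR(YAW).T+O)-[x0,y0]+.5)*q).astype(int)
    cv2.polylines(im,[w[:4]],1,(0,255,0),1);cv2.polylines(im,[w[4:]],1,(255,0,0),1)
    cv2.imwrite(f"pics/{n}{n_}.png",np.hstack([raw,im])[:, :960])
    ims.append(cv2.resize(np.hstack([raw,im]),(600,300)))
cv2.imwrite(f"pics/bv{n_}.png",np.vstack(ims))
E
python3 bv.py 22
```

```text
t 26.1 p [ 0.5983 -0.1965  0.1257] F [-0.2  1.4 -0.7] w 0.0117 j [-0.96 -0.01  1.34  2.09 -0.31  0.58  2.15]
shift [-0.0004 -0.0015  0.0098] rot [ 0.002 -0.001  0.   ] rows>= 0.2
[-0.0004  0.0014  0.0298] [-0.6  1.4 -0.5]
```

View pics/bv22.png

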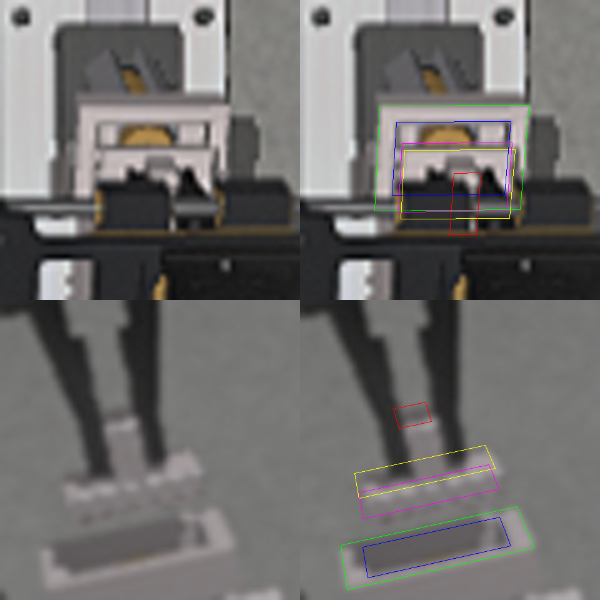

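View pics/top22.png

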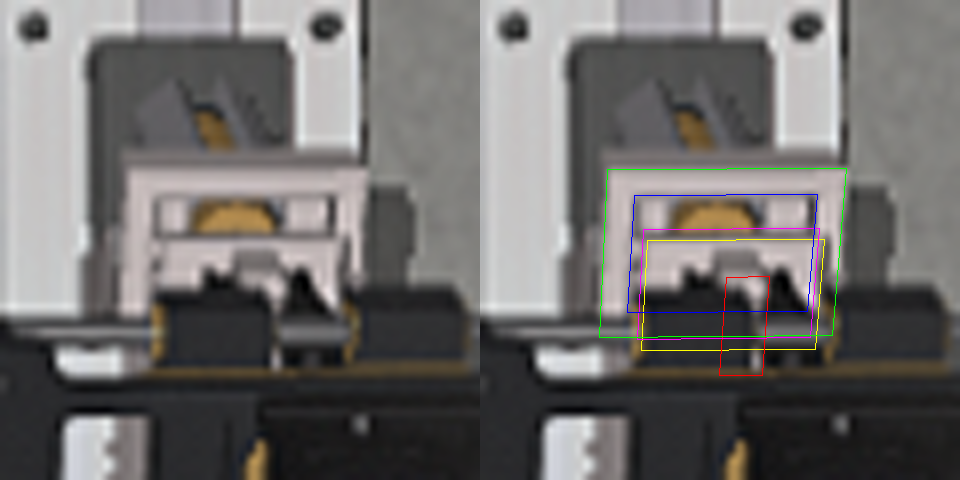

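View pics/scene22.png

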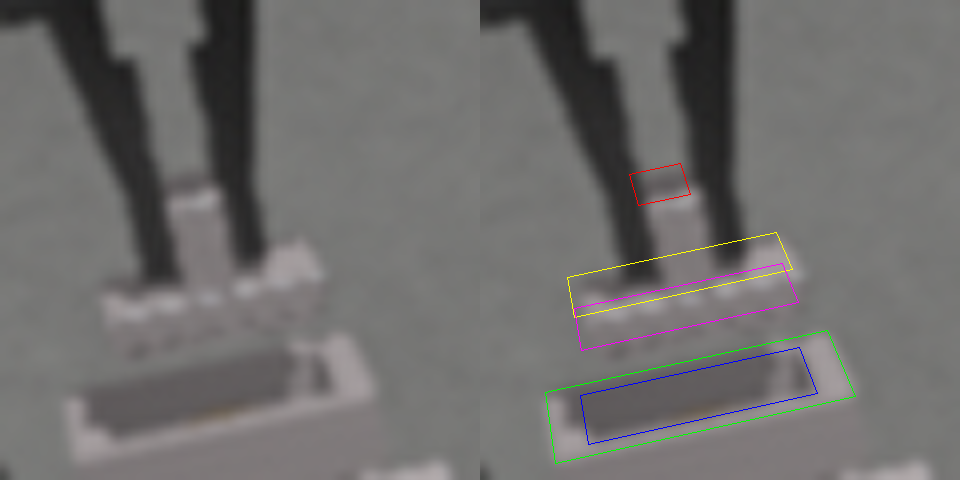

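```bash
python3 -c "
from bench import r
print(r.read_state()['joint_positions'])"
```

```text
[-0.95743811 -0.0073709   1.33406742  2.08981245 -0.30411258  0.58261596
  2.14314653]
```

```bash
cat > bf.py <<'E'
from blk import *
def bfit(n_,sc,tc,sb=(180,195,8),tb=(325,165,8)):
    st=pickle.load(open(f"st{n_}.pkl","rb"));Rc=R.from_quat(st["eef_rot"]).as_matrix()
    B=np.c_[-Rc[:,0],Rc[:,1],-Rc[:,2]];g=st["ee_pos"]-OFF*Rc[:,2]
    s=load("scene"+n_);t=load("top"+n_)
    sl=np.array([k for k,_ in sc]);sv=np.array([K(x,y,sb[2],sb[0],sb[1]) for _,(x,y) in sc])
    tl=np.array([k for k,_ in tc]);tv=np.array([K(x,y,tb[2],tb[0],tb[1]) for _,(x,y) in tc])
    def res(p):
        B2=B@R.from_euler("z",p[3]).as_matrix();o=g+Rc@p[:3]
        return np.r_[(proj(s,sl@B2.T+o)-sv).ravel(),(proj(t,tl@B2.T+o)-tv).ravel(),p[3]*10]
    f=least_squares(res,[0,0,.015,0],loss="soft_l1",f_scale=.4)
    print("tool q",f.x.round(4),res(f.x).round(2)); print("in tube",intube(st,f.x[:3]).round(4)); return f.x
E
python3 - <<'E'
from bf import *
a,b=.017,.025
bfit("22",[((a,-b,.012),(108,322)),((a,b,.012),(322,275)),((.015,-.006,.034),(168,207)),((.015,.006,.034),(220,193))],[((a,b,.012),(155,238)),((a,-b,.012),(341,236))])
E
```

```text
tool q [-0.0003  0.0021  0.0162  0.0062] [-0.37 -0.24  0.04 -0.36  0.06  0.15  0.12  0.5   0.41 -0.01 -0.67 -0.02
  0.06]
in tube [-0.0001  0.0035  0.0287]
```

```bash
python3 - <<'E'
from h import *; from bench import r
st=r.read_state();stat(st);goins(st,[-.0003,.0021,.0162],[0,0,.016])
E
```

```text
t 26.2 p [ 0.5978 -0.1973  0.1249] F [-0.6 -1.1 -1.2] w 0.0117 j [-0.96 -0.01  1.33  2.09 -0.3   0.58  2.14]
shift [-0.0009 -0.0027  0.0122] rot [-0.002 -0.004  0.001] rows>= 0.2
```

Call:
{"op": "step_arm", "data": {
  "increments": [
    [[-0.0009, -0.0027, 0.003], [-0.002, -0.004, 0.001]],
    [[-0.0009, -0.0027, 0.007], [-0.002, -0.004, 0.001]],
    [[-0.0009, -0.0027, 0.0115], [-0.002, -0.004, 0.001]],
    [[-0.0009, -0.0027, 0.0115], [-0.002, -0.004, 0.001]]
  ]
}}

```text
time: 26.6
ee_pos: [0.6034, -0.2001, 0.115]
eef_rot: [0.01, 0.966, -0.003, 0.258]
ft_force: [0.0, -1.0, -0.9]
width: 0.012
```

```bash
sed -i 's/,\.015\],\[0,0,\.02\]/,.0162],[0,0,.005]/; s/np.array(\[0,0,.015\])/np.array([-.0003,.0021,.0162])/; s/intube(st,\[0,0,.015\])/intube(st,[-.0003,.0021,.0162])/; s/goins(st,\[0,0/goins(st,[-.0003,.0021/' bv.py; grep -n "goins\|np.array(\[-" bv.py; python3 bv.py 23
```

```text
4:st=r.read_state();stat(st); goins(st,[-.0003,.0021,.0162],[0,0,.005]);print(intube(st,[-.0003,.0021,.0162]).round(4),(st["ft_force"]@tubeR(YAW)).round(1))
8:B=np.c_[-Rc[:,0],Rc[:,1],-Rc[:,2]];o=st["ee_pos"]-OFF*Rc[:,2]+Rc@np.array([-.0003,.0021,.0162])
t 26.6 p [ 0.6034 -0.2001  0.115 ] F [ 0.  -1.  -0.9] w 0.012 j [-0.86  0.1   1.28  2.09 -0.52  0.59  2.32]
shift [-0.001   0.      0.0118] rot [-0.    -0.002 -0.   ] rows>= 0.2
[-0.0009 -0.      0.0168] [-0.4 -1.  -0.8]
```

View pics/scene23.png

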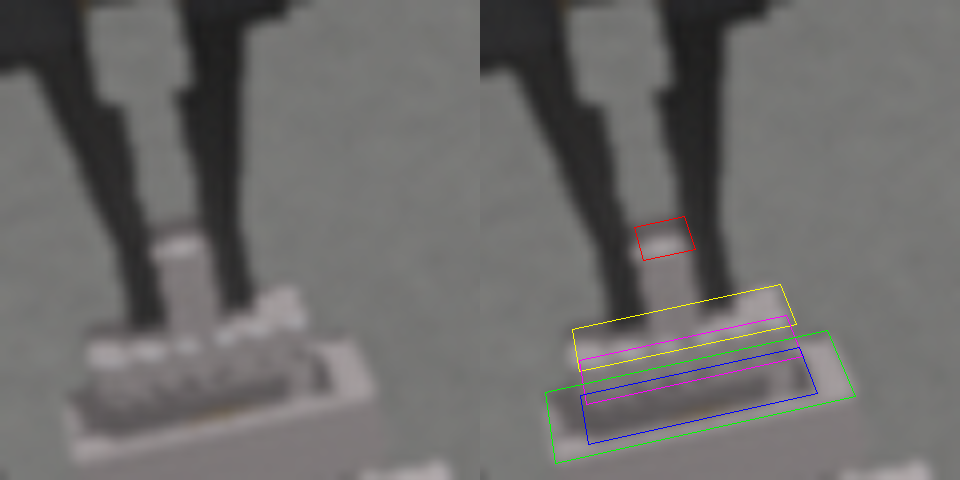

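View pics/top23.png

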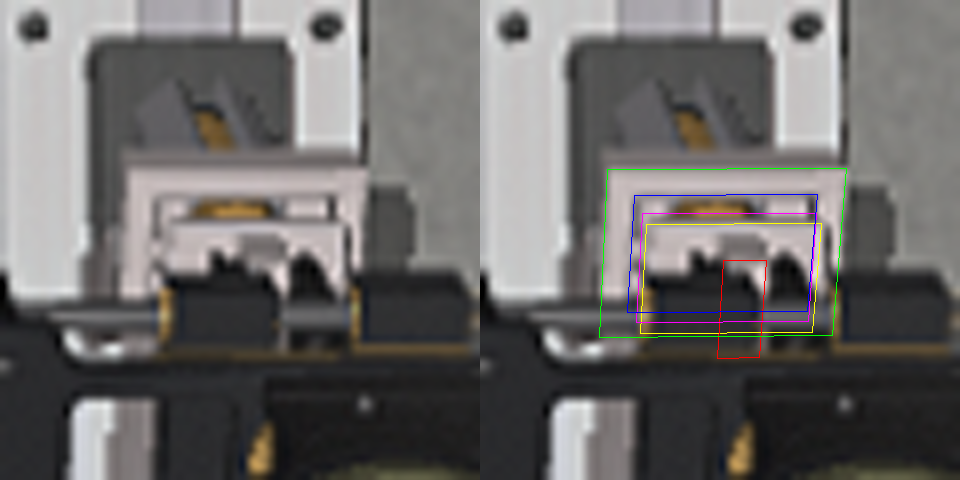

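```bash
python3 - <<'E'
from bf import *
crop(load("scene23"),185,215,235,255,16,"pics/s23z.png")
E
```

```text
(no output)
```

View pics/s23z.png

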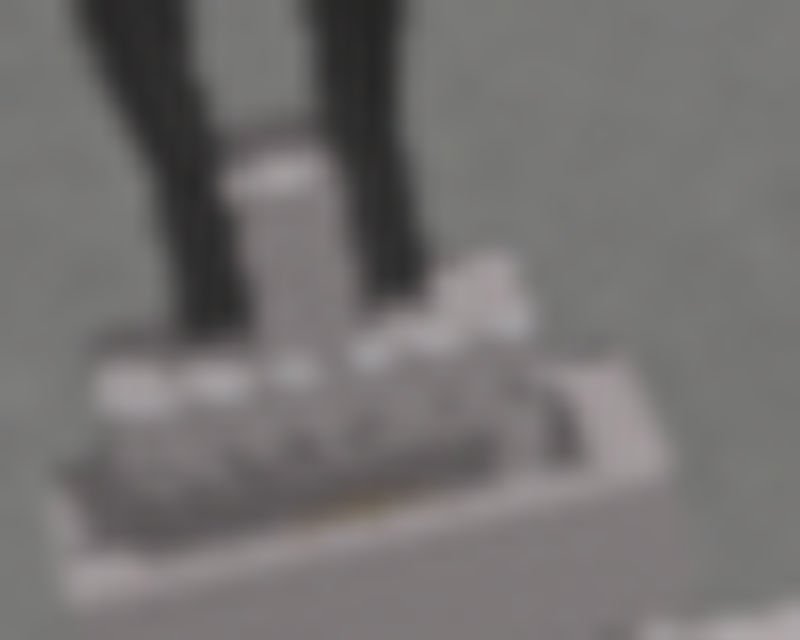

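```bash
python3 - <<'E'
from bf import *
a,b=.017,.025
bfit("23",[((a,-b,.012),(100,415)),((a,b,.012),(531,331)),((-a,b,.012),(513,250)),((.015,-.006,.034),(230,200)),((.015,.006,.034),(331,178))],[((a,b,.012),(165,225)),((a,-b,.012),(345,223))],sb=(185,215,16))
E
```

```text
tool q [-0.0001  0.0006  0.0158 -0.0136] [ 0.18  0.42  0.38 -0.17 -0.24 -0.16  0.02  0.01  0.26  0.01  0.89 -0.14
  0.28  0.28 -0.14]
in tube [-0.0011 -0.0015  0.0171]
```

Call:
{"op": "step_arm", "data": {
  "increments": [
    [[-0.001, 0.0006, 0.002], [0, -0.002, 0]],
    [[-0.001, 0.0006, 0.004], [0, -0.002, 0]],
    [[-0.001, 0.0006, 0.006], [0, -0.002, 0]],
    [[-0.001, 0.0006, 0.007], [0, -0.002, 0]]
  ]
}}

```text
time: 27.1
ee_pos: [0.608, -0.1997, 0.1098]
eef_rot: [0.01, 0.966, -0.003, 0.259]
ft_force: [0.5, -1.1, -0.7]
width: 0.0117
```

```bash
python3 - <<'E'
from h import *; from bench import r
st=r.read_state();stat(st);print(intube(st,[-.0002,.0012,.016]).round(4),(st["ft_force"]@tubeR(YAW)).round(1),st["torque"].round(2));goins(st,[-.0002,.0012,.016],[0,0,.005])
c=r.camera("scene");pickle.dump(c,open("scene24.pkl","wb"));crop(c,185,215,235,255,16,"pics/s24z.png")
E
```

```text
t 27.1 p [ 0.608  -0.1997  0.1098] F [ 0.5 -1.1 -0.7] w 0.0117 j [-0.81  0.14  1.24  2.08 -0.59  0.59  2.37]
[ 0.0003 -0.0004  0.0101] [ 0.1 -1.1 -0.9] [ 0.05  0.7  -0.02]
shift [0.0004 0.0004 0.0051] rot [ 0.     0.001 -0.   ] rows>= 0.1
```

View pics/s24z.png

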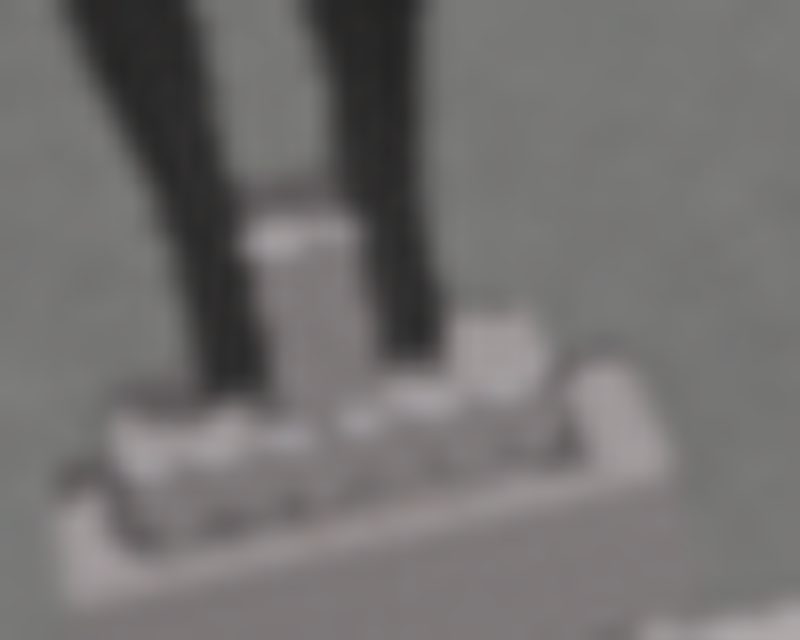

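Call:
{"op": "step_arm", "data": {
  "increments": [
    [[0.0002, 0.0002, 0.001], [0, 0, 0]],
    [[0.0002, 0.0002, 0.002], [0, 0, 0]],
    [[0.0002, 0.0002, 0.003], [0, 0, 0]],
    [[0.0002, 0.0002, 0.004], [0, 0, 0]]
  ]
}}

```text
time: 27.55
ee_pos: [0.6099, -0.1997, 0.1061]
eef_rot: [0.01, 0.966, -0.003, 0.259]
ft_force: [0.2, 0.2, 0.5]
width: 0.0112
```

```bash
cat > s.py <<'E'
from h import *; from bench import r
st=r.read_state();stat(st);print(intube(st,[-.0002,.0012,.016]).round(4),"Ftube",(st["ft_force"]@tubeR(YAW)).round(1),st["torque"].round(2));goins(st,[-.0002,.0012,.016],[0,0,0])
E
python3 s.py
```

```text
t 27.55 p [ 0.6099 -0.1997  0.1061] F [0.2 0.2 0.5] w 0.0112 j [-0.78  0.16  1.22  2.08 -0.62  0.59  2.4 ]
[ 0.0001 -0.0003  0.006 ] Ftube [0.4 0.2 0.4] [0.04 0.71 0.02]
shift [0.0001 0.0003 0.006 ] rot [-0.     0.001 -0.   ] rows>= 0.1
```

Call:
{"op": "step_arm", "data": {
  "increments": [
    [[0, 0.0002, 0.0007], [0, 0, 0]],
    [[0, 0.0002, 0.0014], [0, 0, 0]],
    [[0, 0.0002, 0.002], [0, 0, 0]]
  ]
}}

```text
time: 27.85
ee_pos: [0.611, -0.1995, 0.1043]
eef_rot: [0.01, 0.966, -0.003, 0.259]
ft_force: [-0.6, -0.2, -1.2]
width: 0.0118
```

```bash
python3 s.py
```

```text
t 27.85 p [ 0.611  -0.1995  0.1043] F [-0.6 -0.2 -1.2] w 0.0118 j [-0.77  0.16  1.21  2.08 -0.64  0.59  2.41]
[ 0.0001 -0.0001  0.0039] Ftube [-1.1 -0.3 -0.7] [0.03 0.67 0.02]
shift [0.0001 0.0001 0.0039] rot [-0.     0.001 -0.   ] rows>= 0.1
```

Call:
{"op": "step_arm", "data": {
  "increments": [
    [[0, 0, 0.0007], [0, 0, 0]],
    [[0, 0, 0.0014], [0, 0, 0]],
    [[0, 0, 0.002], [0, 0, 0]]
  ]
}}

```text
time: 28.15
ee_pos: [0.612, -0.1995, 0.1025]
eef_rot: [0.01, 0.966, -0.003, 0.259]
ft_force: [-2.6, -1.0, 3.8]
width: 0.0117
```

```bash
python3 s.py
```

```text
t 28.15 p [ 0.612  -0.1995  0.1025] F [-2.6 -1.   3.8] w 0.0117 j [-0.76  0.17  1.2   2.08 -0.65  0.59  2.42]
[ 0.0001 -0.0001  0.0019] Ftube [-0.3 -1.1  4.6] [0.17 0.8  0.05]
shift [0.0001 0.0001 0.0019] rot [-0.     0.001 -0.   ] rows>= 0.0
```

```bash
python3 - <<'E'
from h import *; from bench import r
c=r.camera("scene");pickle.dump(c,open("scene25.pkl","wb"));crop(c,185,215,235,255,16,"pics/s25z.png")
E
```

```text
(no output)
```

View pics/s25z.png

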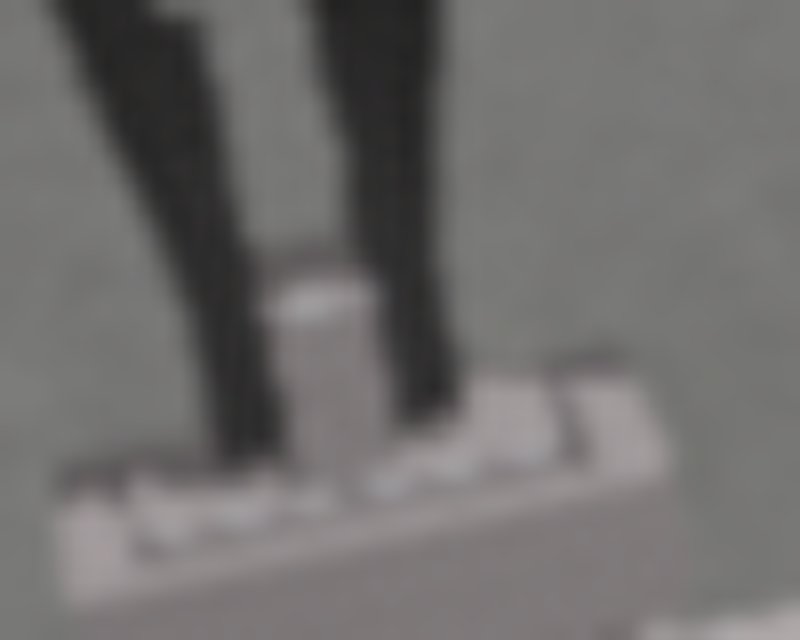

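Call:
{"op": "step_arm", "data": {
  "increments": [
    [[0, 0, 0.0005], [0, 0, 0]],
    [[0, 0, 0.001], [0, 0, 0]],
    [[0, 0, 0.0015], [0, 0, 0]],
    [[0, 0, 0.002], [0, 0, 0]]
  ]
}}

```text
time: 28.6
ee_pos: [0.613, -0.1996, 0.1008]
eef_rot: [0.01, 0.966, -0.003, 0.259]
ft_force: [-4.0, 0.5, 4.2]
width: 0.0119
```

```bash
python3 s.py
```

```text
t 28.6 p [ 0.613  -0.1996  0.1008] F [-4.   0.5  4.2] w 0.0119 j [-0.75  0.18  1.19  2.08 -0.67  0.59  2.43]
[ 0.0002 -0.0002 -0.0001] Ftube [-1.4  0.5  5.6] [0.17 0.97 0.05]
shift [ 0.0002  0.0002 -0.0001] rot [-0.     0.001 -0.001] rows>= 0.0
```

Call:
{"op": "step_arm", "data": {
  "increments": [
    [[0, 0, 0.0005], [0, 0, 0]],
    [[0, 0, 0.001], [0, 0, 0]],
    [[0, 0, 0.0015], [0, 0, 0]]
  ]
}}

```text
time: 28.9
ee_pos: [0.6137, -0.1996, 0.0997]
eef_rot: [0.01, 0.966, -0.002, 0.259]
ft_force: [-20.6, 5.5, 24.1]
width: 0.0115
```

Call:
{"op": "step_arm", "data": {
  "increments": [
    [[0, 0, 0.0005], [0, 0, 0]],
    [[0, 0, 0.001], [0, 0, 0]],
    [[0, 0, 0.001], [0, 0, 0]]
  ]
}}

```text
time: 29.2
ee_pos: [0.6137, -0.1995, 0.0996]
eef_rot: [0.011, 0.966, -0.001, 0.259]
ft_force: [-32.1, 9.2, 36.6]
width: 0.0116
```

```bash
python3 s.py;  python3 - <<'E'
from h import *; from bench import r
c=r.camera("scene");pickle.dump(c,open("scene26.pkl","wb"));crop(c,185,215,235,255,16,"pics/s26z.png")
E
```

```text
t 29.2 p [ 0.6137 -0.1995  0.0996] F [-32.1   9.2  36.6] w 0.0116 j [-0.73  0.19  1.18  2.08 -0.68  0.59  2.44]
[ 0.0001 -0.0001 -0.0016] Ftube [-9.7  8.6 47.9] [1.64 2.81 0.98]
shift [ 0.0001  0.     -0.0016] rot [ 0.004  0.    -0.002] rows>= 0.0
```

View pics/s26z.png

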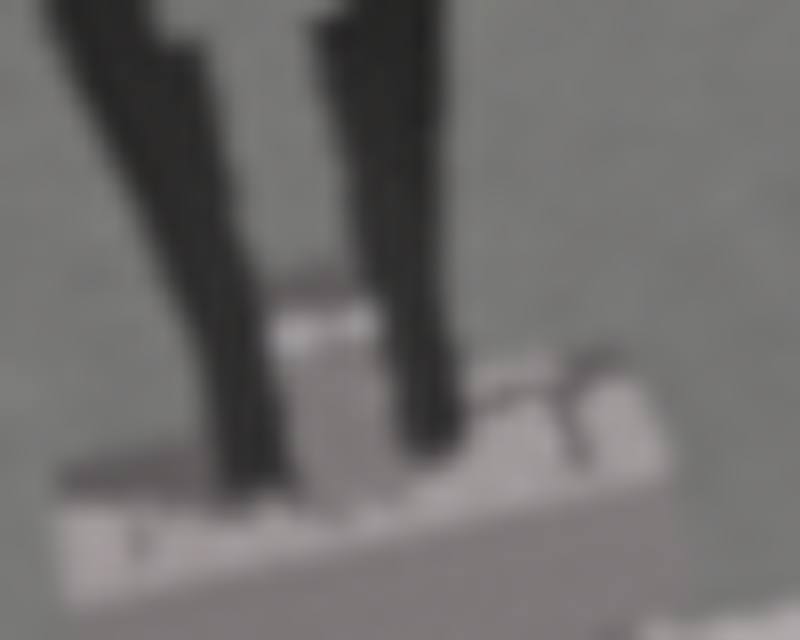

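Call:
{"op": "step_arm", "data": {
  "increments": [
    [[0, 0, 0.0002], [0, 0, 0]],
    [[0, 0, 0.0002], [0, 0, 0]]
  ]
}}

```text
time: 29.45
ee_pos: [0.6137, -0.1994, 0.0997]
eef_rot: [0.011, 0.966, -0.0, 0.259]
ft_force: [-14.5, 3.8, 15.8]
width: 0.0117
```

```bash
python3 s.py
```

```text
t 29.45 p [ 0.6137 -0.1994  0.0997] F [-14.5   3.8  15.8] w 0.0117 j [-0.73  0.19  1.18  2.08 -0.68  0.59  2.44]
[ 0.0002 -0.0001 -0.0014] Ftube [-4.7  3.4 21. ] [0.67 1.64 0.41]
shift [ 0.0002 -0.     -0.0014] rot [ 0.005  0.001 -0.003] rows>= 0.0
```

Call:
{"op": "step_arm", "data": {
  "increments": [
    [[0, 0, 0], [0, 0, 0]],
    [[0, 0, 0], [0, 0, 0]],
    [[0, 0, 0], [0, 0, 0]],
    [[0, 0, 0], [0, 0, 0]]
  ],
  "hand": 0.4
}}

```text
time: 29.85
ee_pos: [0.6138, -0.1993, 0.0996]
eef_rot: [0.011, 0.966, -0.0, 0.259]
ft_force: [-0.3, 0.4, 0.0]
width: 0.0255
```

Call:
{"op": "step_arm", "data": {
  "increments": [
    [[0, 0, -0.02], [0, 0, 0]],
    [[0, 0, -0.05], [0, 0, 0]],
    [[0, 0, -0.09], [0, 0, 0]],
    [[0, 0.03, -0.11], [0, 0.07, 0]],
    [[0, 0.07, -0.11], [0, 0.15, 0]]
  ]
}}

```text
time: 30.35
ee_pos: [0.5589, -0.1356, 0.1958]
eef_rot: [0.015, 0.982, 0.0, 0.187]
ft_force: [2.4, 1.5, 0.3]
width: 0.0261
```

Call:
{"op": "step_arm", "data": {
  "increments": [
    [[0, 0.05, 0], [0, 0.1, 0]],
    [[0, 0.1, 0], [0, 0.2, 0]],
    [[0, 0.12, 0], [0, 0.2, 0]],
    [[0, 0.12, 0], [0, 0.2, 0]]
  ]
}}

```text
time: 30.75
ee_pos: [0.563, -0.0117, 0.1956]
eef_rot: [0.012, 0.996, 0.001, 0.087]
ft_force: [1.4, -0.5, -0.0]
width: 0.0266
```

```bash
python3 s.py;  python3 - <<'E'
from h import *; from bench import r
c=r.camera("scene");pickle.dump(c,open("scene27.pkl","wb"));crop(c,185,225,235,265,16,"pics/s27z.png")
cv2.imwrite("pics/scene27.png",c["pixels"])
c=r.camera("top");pickle.dump(c,open("top27.pkl","wb"));crop(c,330,165,380,215,12,"pics/t27z.png")
E
```

```text
t 30.75 p [ 0.563  -0.0117  0.1956] F [ 1.4 -0.5 -0. ] w 0.0266 j [-0.81  0.02  0.76  1.82 -0.    1.14  1.5 ]
[0.0084 0.1865 0.1076] Ftube [ 1.2 -0.4 -0.7] [0.02 0.19 0.03]
shift [-0.0373 -0.1868  0.102 ] rot [ 0.003 -0.35  -0.005] rows>= 4.3
```

View pics/s27z.png

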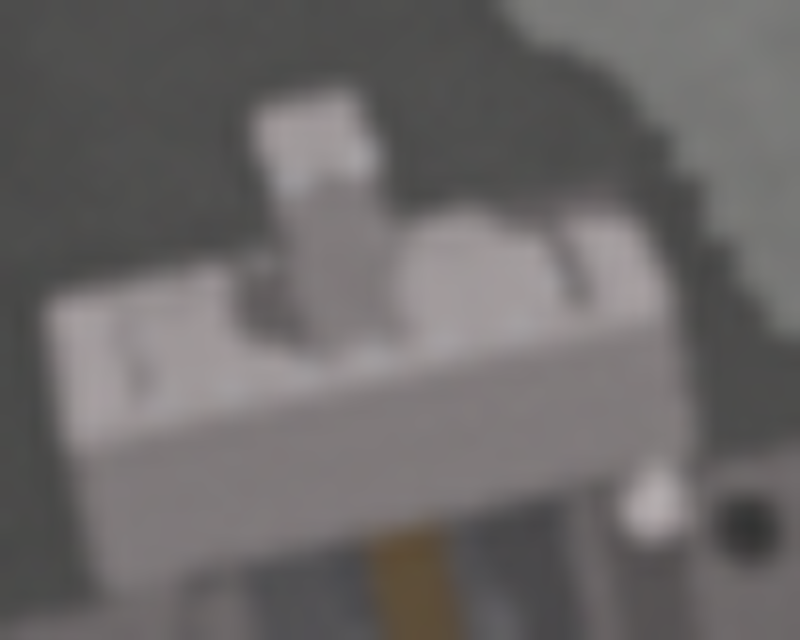

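View pics/t27z.png

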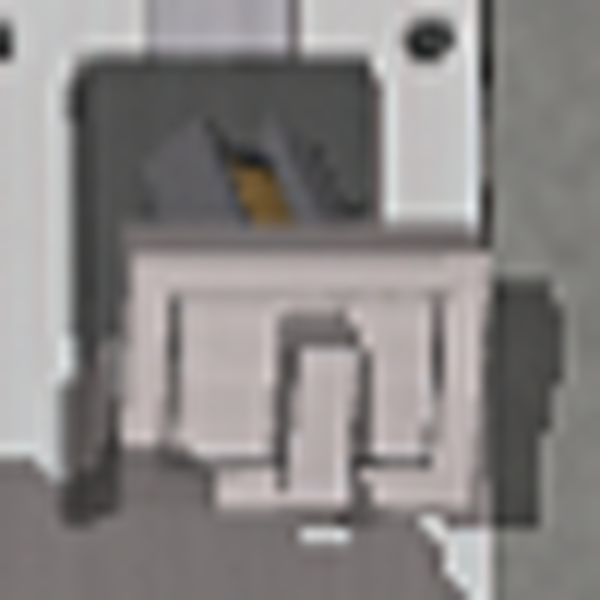

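View pics/scene27.png

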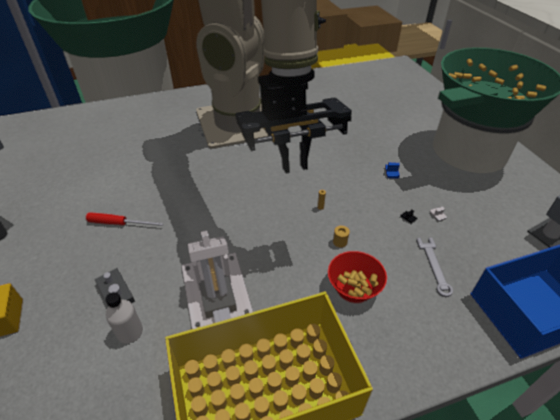

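```bash
python3 - <<'E'
from blk import *
M=tubeR(YAW)
ims=[]
for n,bx in(("top27",(330,165,380,215,12)),("scene27",(185,225,235,265,16))):
    c=load(n);x0,y0,x1,y1,q=bx
    im=cv2.resize(c["pixels"][y0:y1,x0:x1],None,fx=q,fy=q,interpolation=cv2.INTER_CUBIC)
    for dz,col in((0,(0,0,255)),(.003,(0,255,255))):
        w=((proj(c,(Rb+[.001,0,dz])@M.T+O)-[x0,y0]+.5)*q).astype(int);cv2.polylines(im,[w],1,col,1)
    w=((proj(c,L@M.T+O)-[x0,y0]+.5)*q).astype(int);cv2.polylines(im,[w[:4]],1,(0,255,0),1)
    cv2.imwrite(f"pics/z{n}.png",im)
E
```

```text
(no output)
```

View pics/zscene27.png

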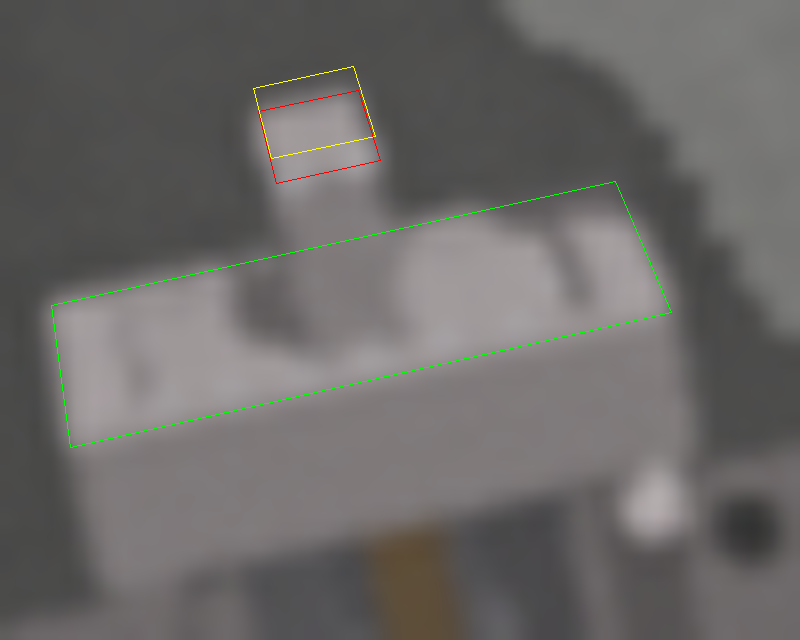

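View pics/ztop27.png

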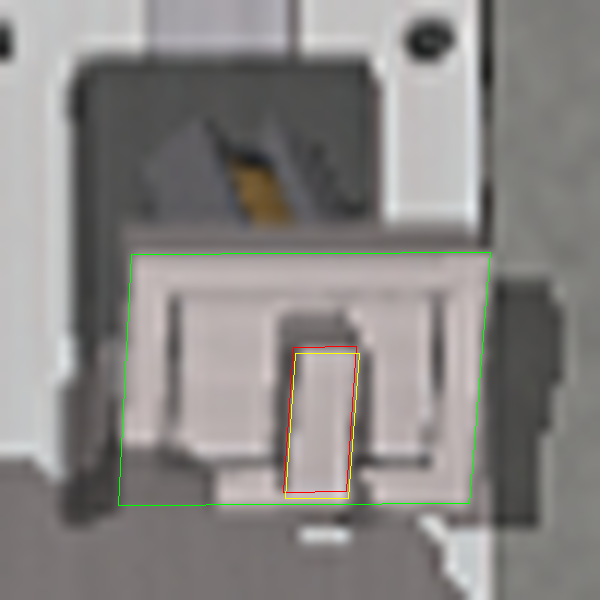

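```bash
python3 -c "
from bench import r
print(r.close_job())"
```

```text
the job is handed in; nothing more can be done
None
```

I loaded both 26 mm bushings end to end into the magazine, set the larger white block in the recess, pressed it home and handed the job in at about 31 s. As far as the pictures show it worked, but the final press was harder than "gently".

**What the last checks showed**
- After release, both pictures show the block in the recess with its plate level with the rim. The rib top lies on the projected home position, not on one drawn 3 mm higher.
- The stack moved at about 6 N over roughly 4 mm of travel, within the stated 3.5 to 5 mm, before the force rose sharply.
- The brass is visible through the viewing slot. The wide bushing, spacer, bowl, screwdriver, wrench, bottle, gauge and the look-alike blocks stood where they were in the last scene picture.

**What disagreed or went less well**
- **Tool height:** the reported tool point lay about 38 mm beyond the real fingertips. I found this from the pictures and one light touch of the table at about 18 N, and corrected for it along the tool axis.
- **Sideways error:** I also saw pose-dependent errors of up to about 2 mm, which I corrected from the pictures. The two cameras differed by about 1 mm sideways on the block before it went in.
- **Final press:** the wrist force peaked at about 50 N as the block bottomed out. That is under the 120 N limit, and I eased it off at once. The load went through the gripped block, so I do not expect it to count as the gripper body pressing with over 40 N, but I could not confirm that.
- **Joint range:** joint 3 came close to its limit while I carried the block (1.334 of 1.34 rad in the readings taken between moves).

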